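Clamp the hex blanks for filing and nest their cups

TASK

Slide the bench clamp's jaw fully open, take every hexagonal brass blank out of its cup and stand them all upright on the floor of the clamp's slot with two flats square to the jaws, then slide the jaw shut until it holds them snugly. Nest all four cups, emptied, upright in one another in a single stack in the middle of the round cork mat. Leave the other things on the bench where they are.

Things in the scene. Friction and masses are not known exactly. Their poses are not given: they have to be found in the camera images.
- clamp: long-jaw clamp of dark steel, fixed on the bench. Origin: on the bench under the middle of the open slot. z up, y along the slot, x across it from the sliding jaw (-x side) to the fixed jaw (face at x = +13.6 mm). Slot floor at z = 12 mm, jaw tops at z = 42 mm, inner top edges bevelled (4 mm wide, 6 mm deep), usable slot y = -100 to +100 mm. Each jaw 26 mm thick; base plate x -75 to +55, y -115 to +145 mm
- jaw (a joint): travel of the sliding jaw towards the fixed one, m. 0: fully open against its stop, gap 27.2 mm; the gap is 27.2 mm minus this; at most 0.022. Starts at 0.008 to 0.020, too narrow for a blank. About 4 N of friction; stays where it is left. Reads about 0.0032 with blanks snug between the jaws
- jaw_grip (a point): on the axis of the sliding jaw's upright black handle, 66 mm above the bench; moves with the jaw; axes as the clamp's. The handle is a block 16 mm (clamp's x) by 22 mm (clamp's y), from 42 to 82 mm above the bench, standing on the sliding jaw at the clamp's y = +125 mm, beyond the end of the fixed jaw
- mat: round cork mat fixed on the bench, 124 mm across, 4 mm thick. Origin: centre of its underside, on the bench
- cup0: open aluminium cup, one of four alike, 60 g, 44 mm high. Outside: a cone from 38 mm across at the foot to 52 mm at 28 mm up, then a straight collar 62 mm across up to the rim. Wall 2.5 mm, inner floor 4 mm up. Nested, its collar rests on the rim of the cup below, 16 mm higher than that cup. Origin: centre of the underside, z up. May hold a blank at the start
- blank0: brass hexagonal blank, 24 mm across flats, 27.7 mm across corners, 75 mm tall, about 0.25 kg; at the start it stands upright and loose in the cup of the same number, its top 79 mm above the bench. Two to four blanks are present. Origin: centre of its lower end, z along the blank; two of its flats look along +x and -x, the others every 60 degrees
- cup1: open aluminium cup, one of four alike, 60 g, 44 mm high. Outside: a cone from 38 mm across at the foot to 52 mm at 28 mm up, then a straight collar 62 mm across up to the rim. Wall 2.5 mm, inner floor 4 mm up. Nested, its collar rests on the rim of the cup below, 16 mm higher than that cup. Origin: centre of the underside, z up. May hold a blank at the start
- blank1: brass hexagonal blank, 24 mm across flats, 27.7 mm across corners, 75 mm tall, about 0.25 kg; at the start it stands upright and loose in the cup of the same number, its top 79 mm above the bench. Two to four blanks are present. Origin: centre of its lower end, z along the blank; two of its flats look along +x and -x, the others every 60 degrees
- cup2: open aluminium cup, one of four alike, 60 g, 44 mm high. Outside: a cone from 38 mm across at the foot to 52 mm at 28 mm up, then a straight collar 62 mm across up to the rim. Wall 2.5 mm, inner floor 4 mm up. Nested, its collar rests on the rim of the cup below, 16 mm higher than that cup. Origin: centre of the underside, z up. May hold a blank at the start
- blank2: brass hexagonal blank, 24 mm across flats, 27.7 mm across corners, 75 mm tall, about 0.25 kg; at the start it stands upright and loose in the cup of the same number, its top 79 mm above the bench. Two to four blanks are present. Origin: centre of its lower end, z along the blank; two of its flats look along +x and -x, the others every 60 degrees
- cup3: open aluminium cup, one of four alike, 60 g, 44 mm high. Outside: a cone from 38 mm across at the foot to 52 mm at 28 mm up, then a straight collar 62 mm across up to the rim. Wall 2.5 mm, inner floor 4 mm up. Nested, its collar rests on the rim of the cup below, 16 mm higher than that cup. Origin: centre of the underside, z up. May hold a blank at the start
- blank3: brass hexagonal blank, 24 mm across flats, 27.7 mm across corners, 75 mm tall, about 0.25 kg; at the start it stands upright and loose in the cup of the same number, its top 79 mm above the bench. Two to four blanks are present. Origin: centre of its lower end, z along the blank; two of its flats look along +x and -x, the others every 60 degrees
- ring_by: bystander, not part of the job: small brass finger ring, 24 mm across, 6 mm high. Origin: its underside
- jar_by: bystander, not part of the job: small amber jar, 44 mm across, 50 mm high. Origin: its underside
- file_by: bystander, not part of the job: needle file with a wooden handle, 170 mm long, lying. Origin: its underside
- graver_by: bystander, not part of the job: graver with a wooden grip, 115 mm long, lying. Origin: its underside
- pliers_by: bystander, not part of the job: pliers with blue grips, 155 mm long, lying. Origin: its underside
- driver_by: bystander, not part of the job: screwdriver, 150 mm long, lying. Origin: its underside
There are look-alikes about, which are no part of the job. What is shaped like the blank0 but blue, purple or white is not meant.

How it is judged:
At the end, for the whole second after the job is handed in: Every blank stands on the slot's floor (3 mm), upright (5 deg), two flats parallel to the jaws (6 deg), jaw shut on them (gap under 25.5 mm). All four cups nested upright in one stack, fully down (4.5 mm), axes within 8 mm of each other and 20 mm of the mat's centre. All at rest (z of blank0 in the frame of clamp between 0.009 and 0.0155 m and x of blank0 in the frame of clamp between -0.006 and 0.006 m and y of blank0 in the frame of clamp between -0.1 and 0.1 m and angle between each of blank0, blank1, blank2, blank3, cup0, cup1, cup2, cup3's own z axis and vertical below 0.09 rad and linear speed of each of blank0, blank1, blank2, blank3, cup0, cup1, cup2, cup3 below 0.02 m/s and (angle between the x axis of blank0 and the x axis of clamp, either way round below 0.1 rad or angle between the x axis of blank0 and the x axis of clamp, either way round between 0.947 and 1.147 rad) and z of blank1 in the frame of clamp between 0.009 and 0.0155 m and x of blank1 in the frame of clamp between -0.006 and 0.006 m and y of blank1 in the frame of clamp between -0.1 and 0.1 m and (angle between the x axis of blank1 and the x axis of clamp, either way round below 0.1 rad or angle between the x axis of blank1 and the x axis of clamp, either way round between 0.947 and 1.147 rad) and z of blank2 in the frame of clamp between 0.009 and 0.0155 m and x of blank2 in the frame of clamp between -0.006 and 0.006 m and y of blank2 in the frame of clamp between -0.1 and 0.1 m and (angle between the x axis of blank2 and the x axis of clamp, either way round below 0.1 rad or angle between the x axis of blank2 and the x axis of clamp, either way round between 0.947 and 1.147 rad) and z of blank3 in the frame of clamp between 0.009 and 0.0155 m and x of blank3 in the frame of clamp between -0.006 and 0.006 m and y of blank3 in the frame of clamp between -0.1 and 0.1 m and (angle between the x axis of blank3 and the x axis of clamp, either way round below 0.1 rad or angle between the x axis of blank3 and the x axis of clamp, either way round between 0.947 and 1.147 rad) and value of joint jaw above 0.0017 m and horizontal distance between each of cup0, cup1, cup2, cup3 and mat below 0.02 m and z of cup0 in the frame of mat between 0.001 and 0.0565 m and z of cup1 in the frame of mat between 0.001 and 0.0565 m and horizontal distance between each of cup1, cup2, cup3 and cup0 below 0.008 m and z of cup2 in the frame of mat between 0.001 and 0.0565 m and horizontal distance between each of cup2, cup3 and cup1 below 0.008 m and z of cup3 in the frame of mat between 0.001 and 0.0565 m and horizontal distance between cup3 and cup2 below 0.008 m); the robot touches nothing.
It fails at once if a bystander is moved by more than 6 cm (distance of any of ring_by, jar_by, file_by, graver_by, pliers_by, driver_by from where it was at the start of the episode above 0.06 m).
Of blank0, blank1, blank2, blank3 only 2 to 4 are there at a start; the rules pass over those that are not, and their reading is None.
At some moment in a run one of cup0, cup1, cup2, cup3 may be knocked a few centimetres aside while the robot is not near it.
It also fails if it takes over 210 s, if anything falls off the work surface, if the arm or the gripper's body presses on something with over 40 N, if the wrist force passes 120 N, or if a joint passes its speed limit or range.

ROBOT

A 6-joint arm with a two-finger parallel gripper is mounted at the origin on the work surface. World frame = base frame: x ahead of the robot, y to its left, z up, the work surface at z = 0. Lengths are in m, angles in rad, forces in N, time in s.
With the tool pointing down it reaches from about 0.3 to 0.95 m from the base axis. Payload 3.1 kg.
Tool frame: the origin (TCP) lies at the very end of the fingers, on their centre line; the grasp point (between the pads) lies 19 mm behind it; z points along the fingers, y is the line along which they close (so a half turn about z gives the same grasp; the last joint's range is limited). The gripper opens to 85 mm and grips with 20 to 120 N. Pads are 22 mm wide; open, the fingers measure 114 mm over their backs; the gripper's body (76 mm by 85 mm) begins 54 mm behind the grasp point. The pads swing forward as they close: fully open they stand 13 mm farther back than shut.
Start: joints at [1.095, 0.308, 1.634, -0, 1.2, -0.07], TCP at [0.247, 0.574, 0.231] pointing down, gripper open.
Joint ranges: [-3.06, 3.06], [-0.79, 1.96], [0.05, 2.63], [-1.19, 4.34], [0.05, 2.64], [-2.94, 2.94]. Speed limits (rad/s): [2.79, 2.79, 3.14, 3.14, 3.14, 3.14].

INTERFACE

Orientations are given as a rotation vector (axis times angle).
In Python, from rig import ctrl gives the robot as it stands.
- The arm moves only by the shell command python3 -m inch 'ROWS' [FORCE]. ROWS is JSON, a list of rows, each a list of 7 numbers: the turn, a rotation vector about the tool's x, y, z in units of 6 degrees (1.0 is 6 degrees), then the shift along the tool's x, y, z in units of 25 mm (1.0 is 25 mm), then the closure in counts, from 0 (fully open) to 255 (shut). In form: [[ax, ay, az, dx, dy, dz, gripper], ...]. A call has 1 to 12 rows; each row is the pose to reach, as a shift and turn from the pose commanded when the call began, along the tool's axes at that moment; what a row does not reach only later rows make up. A row lasts 1/10 s, in which the tool goes at most 50 mm and 8.59 degrees, less where a joint would pass 70% of its speed; a pose out of reach is approached as far as the arm can. A call with a gripper value outside its range is refused whole. The fingers move at their own pace and stop on an object; FORCE is the grip in N (left out, the last holds). Time passes only in rows, so rows that repeat a pose let the fingers close. It gives the time, the measured TCP pose, the force, the opening and the grip force at its end, in the units of the state.
- ctrl.get_state(): the state, without advancing time (a new reading comes with each control period).
- ctrl.get_image(name): name is "side" or "top" or "wrist"; returns the picture (384x512x3 uint8, red, green, blue); there is no depth.
- ctrl.camera_info(name): a dict with "vertical_fov" (degrees; the focal length in pixels is half the picture's height over the tangent of half this angle, whatever the lens; pixels are square), "cx", "cy" (the principal point, pixels), "R" (3x3) and "t" (3): a world point X has camera coordinates R X + t. Camera axes: x right, y down, z forward; pixel columns grow to the right and rows downward; lengths in m; the calibration is good to about 2 mm. The wrist camera is an equidistant fisheye: a pixel r from the principal point sees the ray r / f radians off the axis. A picture is of the moment at which its call begins: read the wrist's pose just before it. camera_info takes no time and is no camera call; for the wrist camera it gives the pose at the moment of the call.
- ctrl.close_job(): hands the job in; it is judged then, once.
The state is a dict: "time": time; "joint_positions": joint angles; "qvel": joint speeds; "joint_efforts": joint torques, N m; "tool_pos": TCP position; "ee_rot": TCP orientation; "wrist_force": force on the tool from outside, world axes, zero at the start; "moment": the same for the moment, N m; "opening": finger opening in m; "gripper_force": force on a finger pad.
Only numpy, scipy, OpenCV 4.12 (cv2) and the standard library are available. Lean on these libraries where they do the work, as an engineer would, in place of code of your own. Each camera call takes 0.05 s, during which the arm holds its last target. There are 200 camera calls.

## Working session

There is one attempt and no reset: what is moved stays moved. The work goes in short steps, Python scripts to look and compute and a shell command to move; the robot and the scene stay as the last step left them, time stands still between calls to the robot, and variables do not carry over. Pictures are saved under pics/ and viewed, at most 14 in all, crops included, and the job is handed in when it is done.

```bash
ls; mkdir -p pics; python3 - <<'E'
from rig import ctrl
import cv2
print(ctrl.get_state())
for n in ("top","side"):
    im=ctrl.get_image(n); cv2.imwrite(f"pics/{n}0.png",cv2.resize(im[:,:,::-1],(800,600),interpolation=cv2.INTER_CUBIC)); print(n,ctrl.camera_info(n))
    cv2.imwrite(f"raw_{n}0.png",im[:,:,::-1])
E
```

```text
pics
{'time': 0.0, 'joint_positions': array([ 1.09534012e+00,  3.09023069e-01,  1.63519327e+00,  9.73431237e-06,
        1.19968989e+00, -6.96625064e-02]), 'qvel': array([ 0.00073955, -0.00165476, -0.00020711,  0.00121571,  0.00178179,
        0.00305459]), 'joint_efforts': array([ 5.36190291e-04, -4.15279877e+01, -2.76650333e+01, -1.90573796e-04,
        1.05193566e-02,  3.86738492e-06]), 'tool_pos': array([0.24634097, 0.57350971, 0.23003262]), 'ee_rot': array([-0.63293259, -3.0765274 ,  0.00349546]), 'wrist_force': array([ 0.07719505, -0.116989  , -0.01142863]), 'moment': array([-0.01596329,  0.060272  ,  0.00709228]), 'gripper_force': 0.0, 'opening': 0.08561677731491427}
top {'vertical_fov': 53.5891122282811, 'cx': 254.50321980586486, 'cy': 196.49653025185802, 'R': array([[-2.25590568e-04, -9.99814279e-01, -1.92706218e-02],
       [-9.92651971e-01,  2.55571737e-03, -1.20977404e-01],
       [ 1.21004186e-01,  1.91017294e-02, -9.92468191e-01]]), 't': array([0.11102423, 0.5412456 , 0.86035593])}
side {'vertical_fov': 57.52841673588931, 'cx': 262.23866955438956, 'cy': 191.6122181867362, 'R': array([[ 0.96024198, -0.278295  ,  0.0220734 ],
       [-0.16706211, -0.63618279, -0.75323417],
       [ 0.22366402,  0.71959944, -0.65738197]]), 't': array([-0.51564003,  0.22194504,  0.69170667])}
```

View pics/top0.png

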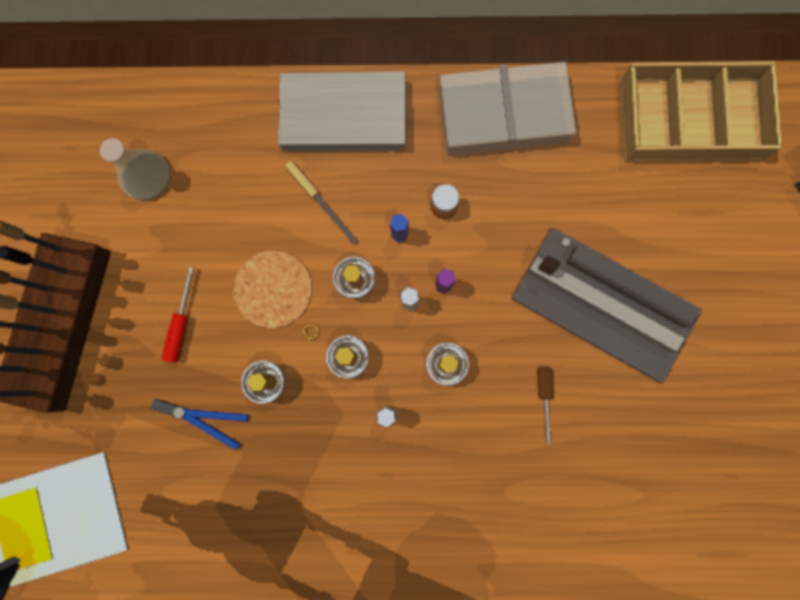

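View pics/side0.png

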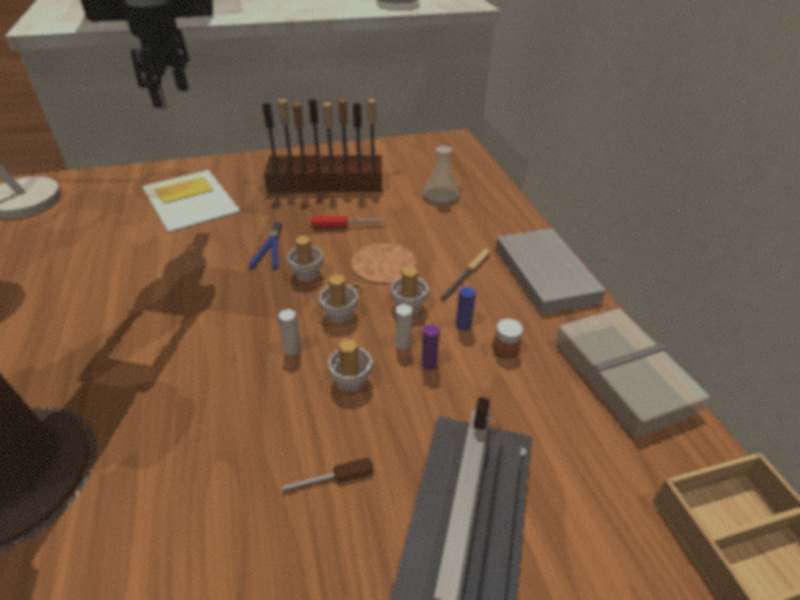

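The top view shows four cups, each holding a yellow blank: (353,276), (347,356), (447,363) and (262,381). The mat is at (272,288). The clamp's base corners are at (552,228), (700,310), (663,381) and (513,297), with its handle at (549,265). The side view agrees, with the light bar being the sliding jaw and the white, blue and purple posts the look-alikes.

```bash
cat > h.py <<'E'
import numpy as np, cv2, sys
from rig import ctrl
from scipy.spatial.transform import Rotation as Ro
def F(c): return 192/np.tan(np.radians(c["vertical_fov"])/2)
def unproj(c,uv,z,fish=False):
    d=(np.array(uv,float)-[c["cx"],c["cy"]])/F(c)
    if fish:
        r=np.hypot(*d)+1e-12; ray=np.r_[d/r*np.sin(r),np.cos(r)]
    else: ray=np.r_[d,1]
    R,t=np.array(c["R"]),np.array(c["t"]); o=-R.T@t; w=R.T@ray
    return (o+w*(z-o[2])/w[2])
def proj(c,X,fish=False):
    p=np.array(X,float).reshape(-1,3)@np.array(c["R"]).T+c["t"]
    d=p[:,:2]/p[:,2:]
    if fish:
        r=np.hypot(p[:,0],p[:,1])+1e-12; d=p[:,:2]/r[:,None]*np.arctan2(r,p[:,2])[:,None]
    return d*F(c)+[c["cx"],c["cy"]]
def Rd(yaw):  # tool down, tool y at angle yaw (deg)
    y=np.r_[np.cos(np.radians(yaw)),np.sin(np.radians(yaw)),0]; z=np.r_[0,0,-1.]
    return np.c_[np.cross(y,z),y,z]
def plan(*targets,start=None):
    """targets (x,y,z,yaw): rows for successive calls, each relative to the previous target"""
    s=ctrl.get_state(); R=Ro.from_rotvec(s["ee_rot"]).as_matrix(); p=s["tool_pos"]
    for x,y,z,yaw in targets:
        R2=Rd(yaw); t=Ro.from_matrix(R.T@R2).as_rotvec()/np.radians(6); d=R.T@(np.r_[x,y,z]-p)/.025
        print(np.round(np.r_[t,d],2).tolist()); R,p=R2,np.r_[x,y,z]
def wrist(name):
    c=ctrl.camera_info("wrist"); im=ctrl.get_image("wrist")[:,:,::-1].copy()
    cv2.imwrite(f"raw_{name}.png",im); np.save(f"cam_{name}.npy",c,allow_pickle=True); return c,im
def rect(name,x0,x1,y0,y1,z,res,out=None):
    """metric top-down view at plane z of a saved wrist picture: column = (y1-y)/res, row=(x1-x)/res"""
    c=np.load(f"cam_{name}.npy",allow_pickle=True).item(); im=cv2.imread(f"raw_{name}.png")
    ys=np.arange(y1,y0,-res); xs=np.arange(x1,x0,-res); Y,X=np.meshgrid(ys,xs)
    uv=proj(c,np.c_[X.ravel(),Y.ravel(),np.full(X.size,z)],True).astype(np.float32)
    o=cv2.remap(im,uv[:,0].reshape(X.shape),uv[:,1].reshape(X.shape),cv2.INTER_CUBIC)
    if out: cv2.imwrite(f"pics/{out}.png",o)
    return o
E
python3 - <<'E'
from h import *
c=ctrl.camera_info("top"); k=.64
for n,u,z in [("cupA",(353,278),.044),("cupB",(347,357),.044),("cupC",(447,365),.044),("cupD",(262,383),.044),("mat",(272,288),.004),("c1",(552,228),.008),("c2",(700,310),.008),("c3",(663,381),.008),("c4",(513,297),.008),("handle",(549,263),.082),("ring",(311,332),.006),("white1",(409,297),.07),("purple",(446,280),.07),("white2",(386,417),.07),("blue",(400,225),.07),("jar",(445,197),.05)]:
    print(n,np.round(unproj(c,np.array(u)*k,z),3))
plan((.40,.08,.33,90))
print(F(ctrl.camera_info("wrist")))
E
```

```text
cupA [0.584 0.177 0.044]
cupB [0.466 0.185 0.044]
cupC [0.454 0.038 0.044]
cupD [0.428 0.31  0.044]
mat [0.576 0.308 0.004]
c1 [ 0.669 -0.131  0.008]
c2 [ 0.539 -0.353  0.008]
c3 [ 0.431 -0.291  0.008]
c4 [ 0.56  -0.068  0.008]
handle [ 0.598 -0.107  0.082]
ring [0.506 0.245 0.006]
white1 [0.552 0.093 0.07 ]
purple [0.576 0.039 0.07 ]
white2 [0.381 0.126 0.07 ]
blue [0.658 0.106 0.07 ]
jar [0.707 0.038 0.05 ]
[-0.02, -0.01, -3.88, -13.44, -15.72, -3.96]
297.3186396354542
```

```bash
python3 -m inch '[[0,0,-3.88,-14.6,-11.3,-4,0],[0,0,-3.88,-14.6,-11.3,-4,0],[0,0,-3.88,-14.6,-11.3,-4,0],[0,0,-3.88,-14.6,-11.3,-4,0],[0,0,-3.88,-14.6,-11.3,-4,0],[0,0,-3.88,-14.6,-11.3,-4,0],[0,0,-3.88,-14.6,-11.3,-4,0],[0,0,-3.88,-14.6,-11.3,-4,0],[0,0,-3.88,-14.6,-11.3,-4,0],[0,0,-3.88,-14.6,-11.3,-4,0],[0,0,-3.88,-14.6,-11.3,-4,0],[0,0,-3.88,-14.6,-11.3,-4,0]]'
python3 -m inch '[[0,0,0,0,0,0,0],[0,0,0,0,0,0,0]]'
python3 - <<'E'
from h import *
c,im=wrist("w1"); print(-np.array(c["R"]).T@c["t"], ctrl.get_state()["time"])
cv2.imwrite("pics/w1.png",cv2.resize(im,(800,600),interpolation=cv2.INTER_CUBIC))
rect("w1",.37,.66,-.01,.37,.079,.0005,"w1r")
E
```

```text
time: 1.3
tool_pos: [0.4702, 0.1704, 0.3308]
ee_rot: [-0.002, -3.14, -0.001]
wrist_force: [-0.4, 0.2, -0.2]
opening: 0.085
gripper_force: 0.0
time: 1.5
tool_pos: [0.4696, 0.1717, 0.3306]
ee_rot: [0.004, -3.14, -0.0]
wrist_force: [-0.9, -0.5, -1.1]
opening: 0.0854
gripper_force: 0.0
[0.38660094 0.17083415 0.47379707] 1.55
```

View pics/w1r.png

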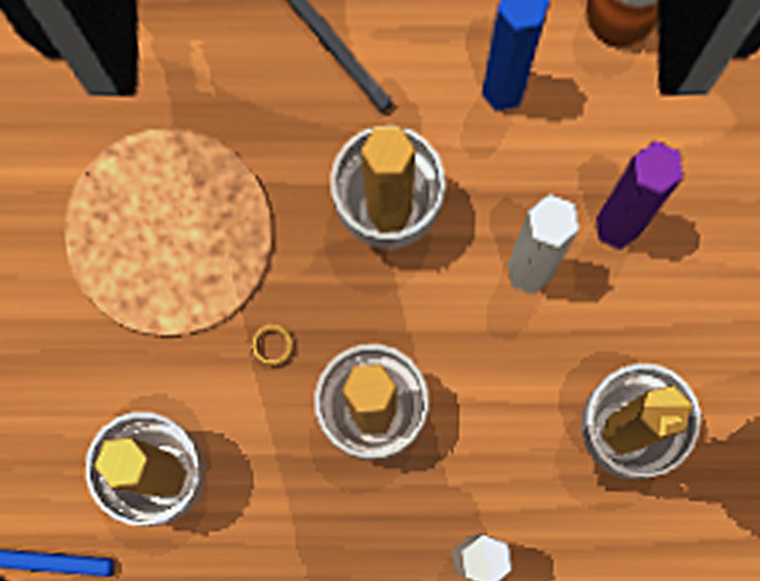

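The metric view (0.5 mm/px, x up from 0.37, y left to 0.37) shows the tops at about (387,150), (369,387), (121,463) and (666,410). The mat is at (170,232) and the ring at (273,346). The outlines are sharp enough to fit hexagons.

```bash
cat >> h.py <<'E'
def hexes(name,x0,x1,y0,y1,seeds,z=.079,res=.0005,vmin=130):
    o=rect(name,x0,x1,y0,y1,z,res); hsv=cv2.cvtColor(o,cv2.COLOR_BGR2HSV); out=[]
    g=cv2.GaussianBlur(hsv[:,:,2].astype(np.float32),(0,0),1.5)
    gx,gy=cv2.Sobel(g,cv2.CV_32F,1,0),cv2.Sobel(g,cv2.CV_32F,0,1); mag=np.hypot(gx,gy); mag=np.minimum(mag,np.percentile(mag,97))
    from scipy.optimize import differential_evolution
    for sx,sy in seeds:   # fit hexagon outline to the gradient
        cu,cv_=(y1-sy)/res,(x1-sx)/res
        def cost(q):
            u,v,a=q; t=0
            s=np.linspace(-.9,.9,25)*12/np.sqrt(3)*.001/res
            for k in range(6):
                th=a+k*np.pi/3; n=np.r_[np.cos(th),np.sin(th)]; e=np.r_[-n[1],n[0]]
                P=np.r_[u,v]+n*.012/res+s[:,None]*e
                P=P.astype(np.float32)[None]
                d=cv2.remap(gx,P[:,:,0],P[:,:,1],1)*n[0]+cv2.remap(gy,P[:,:,0],P[:,:,1],1)*n[1]
                t-=np.minimum(np.abs(d),mag.max()).mean()
            return t
        r=differential_evolution(cost,[(cu-14,cu+14),(cv_-14,cv_+14),(0,np.pi/3)],seed=1,popsize=25)
        u,v,a=r.x; ang=np.degrees(np.arctan2(-np.sin(a),-np.cos(a)))  # placeholder, image dir -> world
        w=np.degrees(np.arctan2(-np.cos(a),-np.sin(a)))  # world x=-row, y=-col
        out.append((x1-v*res,y1-u*res,w%60,r.fun))
        for k in range(6):
            th=a+np.pi/6+k*np.pi/3; 
            p=lambda t:(int(u+.01386/res*np.cos(t)),int(v+.01386/res*np.sin(t)))
            cv2.line(o,p(th),p(th+np.pi/3),(255,0,0),1)
    return np.array(out),o
def circles(name,x0,x1,y0,y1,z,rad,seeds,res=.0005):
    o=rect(name,x0,x1,y0,y1,z,res); g=cv2.GaussianBlur(cv2.cvtColor(o,cv2.COLOR_BGR2GRAY).astype(np.float32),(0,0),1.5)
    gx,gy=cv2.Sobel(g,cv2.CV_32F,1,0),cv2.Sobel(g,cv2.CV_32F,0,1)
    from scipy.optimize import differential_evolution
    t=np.linspace(0,2*np.pi,180,endpoint=False); out=[]
    for sx,sy in seeds:
        cu,cv_=(y1-sy)/res,(x1-sx)/res
        def cost(q):
            U=(q[0]+rad/res*np.cos(t)).astype(np.float32)[None]; V=(q[1]+rad/res*np.sin(t)).astype(np.float32)[None]
            d=cv2.remap(gx,U,V,1)*np.cos(t)+cv2.remap(gy,U,V,1)*np.sin(t)
            return -np.minimum(np.abs(d),150).mean()
        r=differential_evolution(cost,[(cu-24,cu+24),(cv_-24,cv_+24)],seed=1,popsize=25)
        out.append((x1-r.x[1]*res,y1-r.x[0]*res,r.fun)); cv2.circle(o,(int(r.x[0]),int(r.x[1])),int(rad/res),(255,0,0),1)
    return np.array(out),o
E
python3 - <<'E'
from h import *
np.set_printoptions(precision=4,suppress=True)
B=(.37,.66,-.01,.37); w=lambda u,v:(.66-v*.0005,.37-u*.0005)
H,o=hexes("w1",*B,[w(387,150),w(369,387),w(666,410),w(121,463)]); print(H)
cup,o2=circles("w1",*B,.044,.031,[(.572,.177),(.466,.185),(.454,.038),(.428,.305)]); print(cup)
m,o3=circles("w1",*B,.004,.062,[(.55,.293)]); print(m)
cv2.imwrite("pics/fit1.png",np.vstack([o[100:],o2[100:]])[:, :]) ; cv2.imwrite("pics/fit1.png",cv2.resize(np.vstack([o[100:],o2[100:]]),(474,600)))
plan((.47,-.17,.33,90))
E
```

```text
[[   0.5852    0.1765    1.9658 -802.2449]
 [   0.4659    0.1858    5.0162 -833.8989]
 [   0.4554    0.036     7.7845 -789.9709]
 [   0.4289    0.3097    6.0762 -935.1075]]
[[   0.584     0.1768  -98.5098]
 [   0.4661    0.1858 -149.9771]
 [   0.4556    0.0374 -149.5121]
 [   0.4292    0.3107 -149.886 ]]
[[  0.5559   0.2974 -19.6673]]
[-0.0, -0.01, 0.02, 0.03, -13.67, 0.03]
```

View pics/fit1.png

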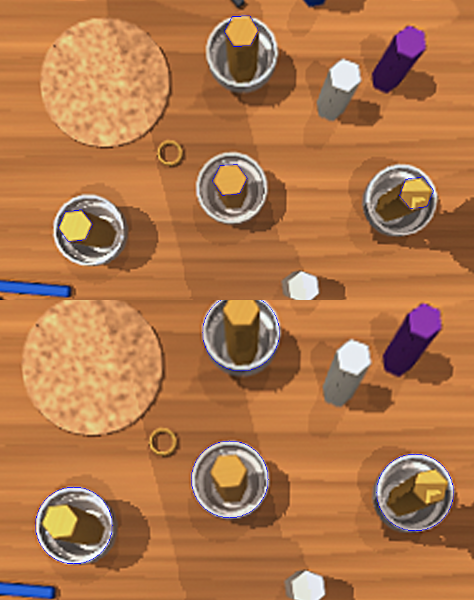

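The hexagon and cup outlines sit well on all four pieces; the mat circle needs a better seed. Next is the clamp.

```bash
python3 -m inch '[[0,0,0,0,-14,0,0],[0,0,0,0,-14,0,0],[0,0,0,0,-14,0,0],[0,0,0,0,-14,0,0],[0,0,0,0,-14,0,0],[0,0,0,0,-14,0,0],[0,0,0,0,-14,0,0],[0,0,0,0,-14,0,0],[0,0,0,0,-14,0,0],[0,0,0,0,-14,0,0]]'
python3 - <<'E'
from h import *
np.set_printoptions(precision=4,suppress=True)
c,im=wrist("w2"); print(ctrl.get_state()["tool_pos"])
rect("w2",.39,.68,-.38,-.03,.042,.0005,"w2r")
for s in [(.571,.304),(.576,.308)]: print(circles("w1",.47,.68,.20,.40,.004,.062,[s])[0])
E
```

```text
time: 2.55
tool_pos: [0.4708, -0.1779, 0.331]
ee_rot: [0.003, -3.141, -0.002]
wrist_force: [-0.3, 0.2, -0.1]
opening: 0.0859
gripper_force: 0.0
[ 0.4709 -0.1777  0.3311]
[[  0.5746   0.3086 -79.1616]]
[[  0.5746   0.3086 -79.1411]]
```

View pics/w2r.png

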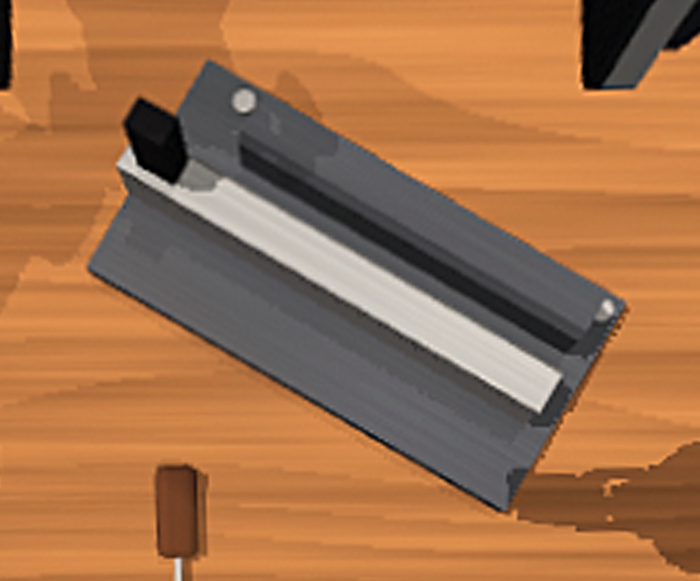

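The clamp view shows base corners (208,60), (626,303), (506,512) and (88,268), the light sliding jaw from (120,160) to (560,380), and the handle top at about (145,115). I'll fit the base rectangle and the jaw strip.

```bash
python3 - <<'E'
from h import *
from scipy.optimize import differential_evolution
np.set_printoptions(precision=4,suppress=True)
B=(.39,.68,-.38,-.03); res=.0005
def fit(z,chan,pts_n,bounds,signed=None):
    o=rect("w2",*B,z,res); hsv=cv2.cvtColor(o,cv2.COLOR_BGR2HSV).astype(np.float32)
    g=cv2.GaussianBlur(hsv[:,:,chan],(0,0),1.5); gx,gy=cv2.Sobel(g,5,1,0),cv2.Sobel(g,5,0,1)
    P,N=pts_n
    def cost(q):
        x,y,a=q; R=np.array([[np.cos(a),-np.sin(a)],[np.sin(a),np.cos(a)]])
        W=P@R.T+[x,y]; n=N@R.T
        U=((B[3]-W[:,1])/res).astype(np.float32)[None]; V=((B[1]-W[:,0])/res).astype(np.float32)[None]
        d=cv2.remap(gx,U,V,1)*-n[:,1]+cv2.remap(gy,U,V,1)*-n[:,0]
        return -np.minimum(np.abs(d),200).mean()
    return differential_evolution(cost,bounds,seed=1,popsize=25)
t=np.linspace(.03,.97,120)
def seg(a,b,n): a,b=np.array(a),np.array(b); return a+(b-a)*t[:,None],np.tile(n,(120,1))
def cat(*s): return np.vstack([p for p,_ in s]),np.vstack([n for _,n in s])
base=cat(seg((-.075,-.115),(-.075,.145),(1,0)),seg((.055,-.115),(.055,.145),(1,0)),seg((-.075,-.115),(.055,-.115),(0,1)),seg((-.075,.145),(.055,.145),(0,1)))
for z in (.004,.008,.010,.012,.014):
    r=fit(z,1,base,[(.53,.57),(-.24,-.19),(-.7,-.3)]); print(z,r.x,np.degrees(r.x[2]),r.fun)
    if z==.012: q=r.x
# sliding jaw: given yaw, strip edges at z=.042: x=-.0396+j and -.0176+j
a=q[2]
js=np.linspace(0,.024,97)
st=cat(seg((-.0396,-.09),(-.0396,.1),(1,0)),seg((-.0176,-.09),(-.0176,.1),(1,0)))
r=fit(.042,2,st,[(.53,.58),(-.24,-.19),(a-.03,a+.03)]); d=r.x[:2]-q[:2]
print("jaw strip",r.x,r.fun,"j=",d@[np.cos(a),np.sin(a)],"along",d@[-np.sin(a),np.cos(a)])
E
```

```text
0.004 [ 0.5517 -0.2301 -0.5287] -30.291006344775603 -124.0594360388724
0.008 [ 0.5504 -0.2284 -0.5278] -30.241885499804773 -145.93302371039573
0.01 [ 0.5496 -0.228  -0.5266] -30.171615099487617 -171.25289273799365
0.012 [ 0.5488 -0.2277 -0.5282] -30.2631053484693 -176.76551061058075
0.014 [ 0.548  -0.2275 -0.5292] -30.323709211181612 -167.76902563699247
jaw strip [ 0.5549 -0.2396 -0.5265] -179.63323403659984 j= 0.011286105535434798 along -0.00718099049881673
```

```bash
cat >> h.py <<'E'
CL=np.array([.5488,-.2277]); CA=-30.2
def clampw(x,y):
    a=np.radians(CA); return CL+np.array([[np.cos(a),-np.sin(a)],[np.sin(a),np.cos(a)]])@[x,y]
def inclamp(w):
    a=np.radians(CA); return np.array([[np.cos(a),np.sin(a)],[-np.sin(a),np.cos(a)]])@(np.array(w[:2])-CL)
E
python3 - <<'E'
from h import *
g=clampw(-.0266+.0113,.125); print(g)
plan((*g,.15,CA),(*g,.05,CA))
E
```

```text
[ 0.59845409 -0.11196944]
[0.0, -0.01, 20.06, -5.11, 2.61, 7.24]
[0.0, 0.0, 0.0, 0.0, 0.0, 4.0]
```

```bash
python3 -m inch '[[0,0,10,-5.1,2.6,7.2,0],[0,0,10,-5.1,2.6,7.2,0],[0,0,10,-5.1,2.6,7.2,0],[0,0,10,-5.1,2.6,7.2,0],[0,0,10,-5.1,2.6,7.2,0],[0,0,10,-5.1,2.6,7.2,0],[0,0,10,-5.1,2.6,7.2,0],[0,0,10,-5.1,2.6,7.2,0],[0,0,10,-5.1,2.6,7.2,0]]' >/dev/null
python3 -m inch '[[0,0,10.06,0,0,0,0],[0,0,10.06,0,0,0,0],[0,0,10.06,0,0,0,0],[0,0,10.06,0,0,0,0],[0,0,10.06,0,0,0,0],[0,0,10.06,0,0,0,0],[0,0,10.06,0,0,0,0],[0,0,10.06,0,0,0,0],[0,0,10.06,0,0,0,0],[0,0,10.06,0,0,0,0]]'
python3 - <<'E'
from h import *
c,im=wrist("w3"); g=clampw(-.0266+.0113,.125)
plan((*g,.05,CA)); print(ctrl.get_state()["joint_positions"][5])
o=rect("w3",.54,.66,-.18,-.05,.082,.00025)
uv=[((-.05-p[1])/.00025,(.66-p[0])/.00025) for p in [clampw(-.0153+a,.125+b) for a,b in [(-.008,-.011),(.008,-.011),(.008,.011),(-.008,.011)]]]
cv2.polylines(o,[np.int32(uv)],True,(0,255,0),1); cv2.imwrite("pics/w3r.png",o)
E
```

```text
time: 4.5
tool_pos: [0.5983, -0.1142, 0.1516]
ee_rot: [2.723, 1.567, 0.0]
wrist_force: [0.1, 0.0, -0.2]
opening: 0.0857
gripper_force: 0.0
[0.0, -0.0, 0.0, 0.08, -0.04, 4.06]
0.26682009623128494
```

View pics/w3r.png

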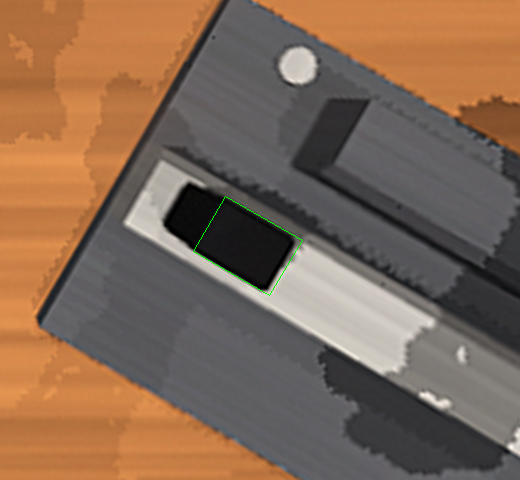

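The predicted handle outline (green) lies within about 1 mm of the handle's black top, so I'll go down, grip it and open the jaw.

```bash
python3 -m inch '[[0,0,0,0.08,-0.04,1.5,0],[0,0,0,0.08,-0.04,3,0],[0,0,0,0.08,-0.04,4.06,0],[0,0,0,0.08,-0.04,4.06,0],[0,0,0,0.08,-0.04,4.06,255],[0,0,0,0.08,-0.04,4.06,255],[0,0,0,0.08,-0.04,4.06,255],[0,0,0,0.08,-0.04,4.06,255],[0,0,0,0.08,-0.04,4.06,255],[0,0,0,0.08,-0.04,4.06,255],[0,0,0,0.08,-0.04,4.06,255],[0,0,0,0.08,-0.04,4.06,255]]' 40
python3 -m inch '[[0,0,0,0,-0.1,0,255],[0,0,0,0,-0.2,0,255],[0,0,0,0,-0.3,0,255],[0,0,0,0,-0.38,0,255],[0,0,0,0,-0.38,0,255],[0,0,0,0,-0.38,0,255]]'
python3 - <<'E'
from h import *
print(inclamp(ctrl.get_state()["tool_pos"]))
E
```

```text
time: 5.75
tool_pos: [0.599, -0.1122, 0.0511]
ee_rot: [2.724, 1.563, 0.001]
wrist_force: [-1.2, 0.9, 6.7]
opening: 0.0157
gripper_force: 40.8
time: 6.35
tool_pos: [0.5915, -0.1078, 0.0512]
ee_rot: [2.723, 1.562, 0.003]
wrist_force: [3.3, -1.3, 5.5]
opening: 0.0155
gripper_force: 40.8
[-0.02334321  0.12509274]
```

```bash
python3 -m inch '[[0,0,0,0,-0.08,0,255],[0,0,0,0,-0.12,0,255],[0,0,0,0,-0.12,0,255]]'
python3 -m inch '[[0,0,0,0,-0.04,0,255],[0,0,0,0,-0.04,0,255]]'
python3 -m inch '[[0,0,0,0,-0.04,0,255],[0,0,0,0,-0.04,0,255]]'
python3 - <<'E'
from h import *
print(inclamp(ctrl.get_state()["tool_pos"]))
E
```

```text
time: 6.65
tool_pos: [0.5896, -0.1067, 0.0512]
ee_rot: [2.722, 1.561, 0.005]
wrist_force: [3.9, -3.1, 4.2]
opening: 0.0153
gripper_force: 40.5
time: 6.85
tool_pos: [0.5897, -0.1067, 0.0512]
ee_rot: [2.72, 1.56, 0.007]
wrist_force: [6.0, -5.5, 2.7]
opening: 0.0153
gripper_force: 40.3
time: 7.05
tool_pos: [0.5897, -0.1067, 0.0512]
ee_rot: [2.719, 1.56, 0.009]
wrist_force: [9.9, -6.7, 0.8]
opening: 0.0153
gripper_force: 40.2
[-0.02552772  0.12510639]
```

```bash
sed -i 's/^CL=.*/CL=np.array([.5497,-.2283]); CA=-30.2/' h.py
python3 -m inch '[[0,0,0,0,0.12,0,255],[0,0,0,0,0.12,0,0],[0,0,0,0,0.12,0,0],[0,0,0,0,0.12,0,0],[0,0,0,0,0.12,0,0],[0,0,0,0,0.12,0,0],[0,0,0,0,0.12,-2,0],[0,0,0,0,0.12,-4,0],[0,0,0,0,0.12,-4,0],[0,0,0,0,0.12,-4,0]]'
python3 - <<'E'
from h import *
plan((.4554,.0363,.15,7.8),(.4554,.0363,.047,7.8))
E
```

```text
time: 8.05
tool_pos: [0.5899, -0.1066, 0.1519]
ee_rot: [2.723, 1.562, 0.005]
wrist_force: [0.5, 0.1, -0.0]
opening: 0.0847
gripper_force: 0.0
[0.04, 0.0, -6.35, 2.22, -7.53, 0.05]
[0.0, 0.0, 0.0, 0.0, 0.0, 4.12]
```

```bash
python3 -m inch '[[0.04,0,-6.35,2.22,-7.53,0,0],[0.04,0,-6.35,2.22,-7.53,0,0],[0.04,0,-6.35,2.22,-7.53,0,0],[0.04,0,-6.35,2.22,-7.53,0,0],[0.04,0,-6.35,2.22,-7.53,0,0],[0.04,0,-6.35,2.22,-7.53,0,0],[0.04,0,-6.35,2.22,-7.53,0,0],[0.04,0,-6.35,2.22,-7.53,0,0],[0.04,0,-6.35,2.22,-7.53,0,0]]'
python3 - <<'E'
from h import *
c,im=wrist("w4"); B=(.40,.52,-.03,.10)
np.set_printoptions(precision=4,suppress=True)
H,o=hexes("w4",*B,[(.4554,.036)]); C,o2=circles("w4",*B,.044,.031,[(.4555,.037)]); print(H,C)
plan((.4554,.0363,.047,7.8)); cv2.imwrite("pics/w4r.png",np.hstack([o,o2]))
E
```

```text
time: 8.95
tool_pos: [0.4545, 0.0361, 0.1496]
ee_rot: [-2.066, -2.362, 0.004]
wrist_force: [0.2, -0.3, -0.2]
opening: 0.0853
gripper_force: 0.0
[[   0.4551    0.0373   15.8513 -779.758 ]] [[   0.4559    0.0375 -148.5946]]
[-0.04, -0.01, -0.02, -0.0, 0.06, 4.1]
```

View pics/w4r.png

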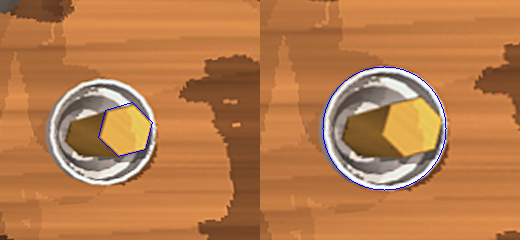

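The close view shows the blank's top at (127,129) in the crop, turned to 15.9°. The earlier 7.8° was spoiled by a reflection. I'll turn the extra 8° and grip.

```bash
python3 -m inch '[[0,0,-1.35,0.04,0.05,1.5,0],[0,0,-1.35,0.04,0.05,3,0],[0,0,-1.35,0.04,0.05,4.1,0],[0,0,-1.35,0.04,0.05,4.1,0],[0,0,-1.35,0.04,0.05,4.1,255],[0,0,-1.35,0.04,0.05,4.1,255],[0,0,-1.35,0.04,0.05,4.1,255],[0,0,-1.35,0.04,0.05,4.1,255],[0,0,-1.35,0.04,0.05,4.1,255],[0,0,-1.35,0.04,0.05,4.1,255],[0,0,-1.35,0.04,0.05,4.1,255],[0,0,-1.35,0.04,0.05,4.1,255]]' 60
python3 -m inch '[[0,0,0,0,0,-1,255],[0,0,0,0,0,-2.5,255],[0,0,0,0,0,-4.5,255],[0,0,0,0,0,-4.5,255],[0,0,0,0,0,-4.5,255]]'
python3 - <<'E'
from h import *
w=clampw(0,-.075)
plan((*w,.16,CA),(*w,.075,CA))
E
```

```text
time: 10.2
tool_pos: [0.4559, 0.0379, 0.0487]
ee_rot: [-1.892, -2.506, 0.001]
wrist_force: [-1.3, -1.0, 5.7]
opening: 0.0232
gripper_force: 58.9
time: 10.7
tool_pos: [0.456, 0.0379, 0.1611]
ee_rot: [-1.893, -2.506, -0.0]
wrist_force: [0.1, -0.6, -2.6]
opening: 0.0232
gripper_force: 59.5
[-0.01, -0.01, 7.68, -13.35, -1.47, 0.03]
[0.0, 0.0, 0.0, 0.0, 0.0, 3.4]
```

```bash
python3 -m inch '[[0,0,7.68,-13.35,-1.47,0,255],[0,0,7.68,-13.35,-1.47,0,255],[0,0,7.68,-13.35,-1.47,0,255],[0,0,7.68,-13.35,-1.47,0,255],[0,0,7.68,-13.35,-1.47,0,255],[0,0,7.68,-13.35,-1.47,0,255],[0,0,7.68,-13.35,-1.47,0,255],[0,0,7.68,-13.35,-1.47,0,255],[0,0,7.68,-13.35,-1.47,0,255],[0,0,7.68,-13.35,-1.47,0,255],[0,0,7.68,-13.35,-1.47,0,255]]'
python3 - <<'E'
from h import *
print(inclamp(ctrl.get_state()["tool_pos"]))
w=clampw(0,-.075); plan((*w,.093,CA),(*w,.057,CA))
c,im=wrist("w5"); x,y=w
rect("w5",x-.05,x+.1,y-.06,y+.12,.042,.00025,"w5r")
E
```

```text
time: 11.8
tool_pos: [0.5102, -0.2913, 0.1581]
ee_rot: [-2.718, -1.565, 0.007]
wrist_force: [0.1, -0.6, -0.8]
opening: 0.0228
gripper_force: 59.5
[-0.00243661 -0.07434037]
[-0.06, 0.01, 0.01, -0.02, 0.11, 2.6]
[0.0, 0.0, 0.0, 0.0, 0.0, 1.44]
```

View pics/w5r.png

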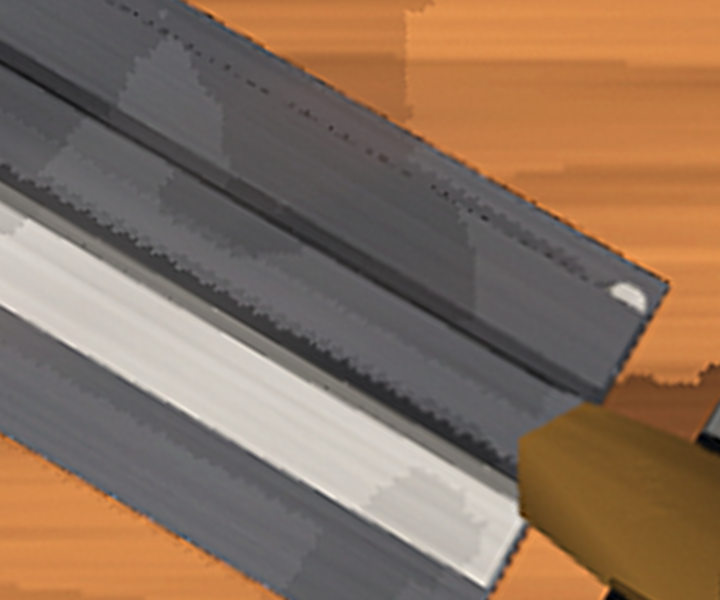

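The slot lies between the jaw edge near (260,345) and the fixed jaw's edge near (305,225), which puts its middle at clamp x ≈ 0. I'll correct the 2.5 mm lag and lower the blank in steps.

```bash
python3 -m inch '[[0,0,0,0,0,1,255],[0,0,0,0,0,2,255],[0,0,0,0,0,2.6,255],[0,0,0,0,0,2.6,255],[0,0,0,0,0,2.6,255]]'
python3 - <<'E'
from h import *
print(inclamp(ctrl.get_state()["tool_pos"]))
w=clampw(0,-.075); plan((*w,.057,CA))
E
```

```text
time: 12.35
tool_pos: [0.511, -0.2929, 0.0945]
ee_rot: [-2.721, -1.565, 0.005]
wrist_force: [0.6, -0.0, -1.5]
opening: 0.023
gripper_force: 59.5
[-0.00092376 -0.07527631]
[-0.04, 0.01, 0.0, 0.01, 0.04, 1.5]
```

```bash
python3 -m inch '[[-0.04,0,0,0,0.04,0.4,255],[-0.04,0,0,0,0.04,0.8,255],[-0.04,0,0,0,0.04,1.2,255],[-0.04,0,0,0,0.04,1.4,255],[-0.04,0,0,0,0.04,1.4,255]]'
python3 -m inch '[[0,0,0,0,0,0.06,255],[0,0,0,0,0,0.06,255],[0,0,0,0,0,0.06,255]]'
python3 - <<'E'
from h import *
print(inclamp(ctrl.get_state()["tool_pos"]))
E
```

```text
time: 12.85
tool_pos: [0.5107, -0.2932, 0.0578]
ee_rot: [-2.723, -1.565, 0.003]
wrist_force: [0.5, -0.3, -2.1]
opening: 0.023
gripper_force: 60.5
time: 13.15
tool_pos: [0.5117, -0.2938, 0.058]
ee_rot: [2.722, 1.565, -0.001]
wrist_force: [0.1, 1.1, -1.2]
opening: 0.0231
gripper_force: 60.5
[ 0.00010814 -0.07572981]
```

```bash
python3 -m inch '[[0,0,0,0,0,0.06,255],[0,0,0,0,0,0.06,255],[0,0,0,0,0,0.06,255]]'
python3 -m inch '[[0,0,0,0,0,0.06,255],[0,0,0,0,0,0.06,255],[0,0,0,0,0,0.06,255]]'
```

```text
time: 13.45
tool_pos: [0.5119, -0.294, 0.0568]
ee_rot: [2.722, 1.565, -0.001]
wrist_force: [0.4, -0.3, 0.7]
opening: 0.0229
gripper_force: 60.8
time: 13.75
tool_pos: [0.512, -0.2941, 0.0567]
ee_rot: [2.722, 1.565, -0.001]
wrist_force: [-2.8, 1.2, 7.9]
opening: 0.0229
gripper_force: 61.9
```

On the floor at TCP z = 56.7 mm, exactly as expected. Release and go over to blank B.

```bash
python3 -m inch '[[0,0,0,0,0,-0.06,255],[0,0,0,0,0,-0.06,0],[0,0,0,0,0,-0.06,0],[0,0,0,0,0,-0.06,0],[0,0,0,0,0,-0.06,0],[0,0,0,0,0,-0.06,0],[0,0,0,0,0,-2,0],[0,0,0,0,0,-4,0],[0,0,0,0,0,-4,0],[0,0,0,0,0,-4,0]]'
python3 - <<'E'
from h import *
plan((.466,.1858,.155,5))
E
```

```text
time: 14.75
tool_pos: [0.5129, -0.2944, 0.157]
ee_rot: [2.719, 1.563, 0.002]
wrist_force: [-0.6, -0.6, -0.2]
opening: 0.0854
gripper_force: 0.0
[0.04, 0.03, -5.87, 15.66, -11.29, -0.0]
```

```bash
python3 -m inch '[[0.04,0.03,-5.87,15.66,-11.29,0,0],[0.04,0.03,-5.87,15.66,-11.29,0,0],[0.04,0.03,-5.87,15.66,-11.29,0,0],[0.04,0.03,-5.87,15.66,-11.29,0,0],[0.04,0.03,-5.87,15.66,-11.29,0,0],[0.04,0.03,-5.87,15.66,-11.29,0,0],[0.04,0.03,-5.87,15.66,-11.29,0,0],[0.04,0.03,-5.87,15.66,-11.29,0,0],[0.04,0.03,-5.87,15.66,-11.29,0,0],[0.04,0.03,-5.87,15.66,-11.29,0,0],[0.04,0.03,-5.87,15.66,-11.29,0,0],[0.04,0.03,-5.87,15.66,-11.29,0,0]]'
python3 -m inch '[[0,0,0,0,0,0,0],[0,0,0,0,0,0,0]]' >/dev/null
cat >> h.py <<'E'
def look(name,x,y,z=.047,yaw=None):
    np.set_printoptions(precision=4,suppress=True)
    wrist(name); B=(x-.06,x+.06,y-.065,y+.065)
    C,_=circles(name,*B,.044,.031,[(x,y)]); H,o=hexes(name,*B,[(C[0,0],C[0,1])]); print(H,C); cv2.imwrite(f"pics/{name}.png",o)
    h=H[0]; plan((h[0],h[1],z,h[2] if h[2]<45 else h[2]-60))
    print(ctrl.get_state()["joint_positions"][[0,5]])
E
python3 -c "
from h import *
look('w6',.466,.1858)"
```

```text
time: 15.95
tool_pos: [0.463, 0.1868, 0.1525]
ee_rot: [-2.116, -2.315, 0.006]
wrist_force: [-0.8, -0.4, 0.1]
opening: 0.0852
gripper_force: 0.0
[[   0.4662    0.1857    6.3972 -820.8544]] [[   0.4661    0.1858 -147.1374]]
[-0.04, -0.02, -0.25, -0.01, 0.08, 4.27]
[0.2906 0.2031]
```

```bash
python3 -m inch '[[0,0,-0.25,0,0.08,1.5,0],[0,0,-0.25,0,0.08,3,0],[0,0,-0.25,0,0.08,4.27,0],[0,0,-0.25,0,0.08,4.27,0],[0,0,-0.25,0,0.08,4.27,255],[0,0,-0.25,0,0.08,4.27,255],[0,0,-0.25,0,0.08,4.27,255],[0,0,-0.25,0,0.08,4.27,255],[0,0,-0.25,0,0.08,4.27,255],[0,0,-0.25,0,0.08,4.27,255],[0,0,-0.25,0,0.08,4.27,255],[0,0,-0.25,0,0.08,4.27,255]]' 60
python3 -m inch '[[0,0,0,0,0,-1,255],[0,0,0,0,0,-2.5,255],[0,0,0,0,0,-4.5,255],[0,0,0,0,0,-4.5,255],[0,0,0,0,0,-4.5,255]]'
python3 - <<'E'
from h import *
w=clampw(0,-.025)
plan((*w,.16,CA))
E
```

```text
time: 17.4
tool_pos: [0.4675, 0.1876, 0.049]
ee_rot: [-2.089, -2.342, -0.002]
wrist_force: [-1.0, -1.4, 6.8]
opening: 0.023
gripper_force: 58.9
time: 17.9
tool_pos: [0.4672, 0.1872, 0.1611]
ee_rot: [-2.089, -2.342, -0.003]
wrist_force: [-1.1, 0.6, -3.3]
opening: 0.023
gripper_force: 59.8
[-0.02, -0.03, 6.12, -17.69, 0.79, -0.02]
```

```bash
python3 -m inch '[[0,0,6.12,-17.69,0.79,0,255],[0,0,6.12,-17.69,0.79,0,255],[0,0,6.12,-17.69,0.79,0,255],[0,0,6.12,-17.69,0.79,0,255],[0,0,6.12,-17.69,0.79,0,255],[0,0,6.12,-17.69,0.79,0,255],[0,0,6.12,-17.69,0.79,0,255],[0,0,6.12,-17.69,0.79,0,255],[0,0,6.12,-17.69,0.79,0,255],[0,0,6.12,-17.69,0.79,0,255],[0,0,6.12,-17.69,0.79,0,255],[0,0,6.12,-17.69,0.79,0,255]]'
python3 -m inch '[[0,0,0,0,0,1,255],[0,0,0,0,0,2.3,255],[0,0,0,0,0,2.6,255],[0,0,0,0,0,2.6,255],[0,0,0,0,0,2.6,255],[0,0,0,0,0,2.6,255]]'
python3 - <<'E'
from h import *
print(inclamp(ctrl.get_state()["tool_pos"]))
w=clampw(0,-.025); plan((*w,.057,CA))
E
```

```text
time: 19.1
tool_pos: [0.5345, -0.2484, 0.156]
ee_rot: [-2.715, -1.562, 0.007]
wrist_force: [-0.6, 0.9, -3.7]
opening: 0.0231
gripper_force: 59.8
time: 19.7
tool_pos: [0.5376, -0.2504, 0.0954]
ee_rot: [-2.722, -1.566, 0.0]
wrist_force: [0.7, -0.4, -3.5]
opening: 0.0229
gripper_force: 59.7
[ 0.00070503 -0.02519532]
[-0.01, -0.0, 0.0, 0.01, -0.03, 1.54]
```

```bash
python3 -m inch '[[0,0,0,0,-0.04,0.4,255],[0,0,0,0,-0.04,0.8,255],[0,0,0,0,-0.04,1.2,255],[0,0,0,0,-0.04,1.5,255],[0,0,0,0,-0.04,1.5,255],[0,0,0,0,-0.04,1.5,255],[0,0,0,0,-0.04,1.5,255]]'
python3 -m inch '[[0,0,0,0,0,0.06,255],[0,0,0,0,0,0.06,255],[0,0,0,0,0,0.06,255]]'
python3 - <<'E'
from h import *
print(inclamp(ctrl.get_state()["tool_pos"]))
E
```

```text
time: 20.4
tool_pos: [0.5356, -0.2499, 0.0569]
ee_rot: [-2.721, -1.564, 0.003]
wrist_force: [-1.3, -0.2, 5.3]
opening: 0.0232
gripper_force: 61.0
time: 20.7
tool_pos: [0.5357, -0.25, 0.0569]
ee_rot: [-2.72, -1.564, 0.003]
wrist_force: [-3.1, 1.6, 12.1]
opening: 0.023
gripper_force: 62.0
[-0.00118134 -0.02576694]
```

Seated. Release and go to blank A.

```bash
python3 -m inch '[[0,0,0,0,0,-0.08,255],[0,0,0,0,0,-0.08,0],[0,0,0,0,0,-0.08,0],[0,0,0,0,0,-0.08,0],[0,0,0,0,0,-0.08,0],[0,0,0,0,0,-0.08,0],[0,0,0,0,0,-2,0],[0,0,0,0,0,-4,0],[0,0,0,0,0,-4,0],[0,0,0,0,0,-4,0]]'
python3 - <<'E'
from h import *
plan((.5848,.1767,.155,2))
E
```

```text
time: 21.7
tool_pos: [0.5369, -0.2504, 0.1567]
ee_rot: [-2.723, -1.566, -0.001]
wrist_force: [-0.8, -0.3, -1.2]
opening: 0.0855
gripper_force: 0.0
[0.0, -0.0, -5.37, 15.73, -6.94, 0.08]
```

```bash
python3 -m inch '[[0,0,-5.37,15.73,-6.94,0,0],[0,0,-5.37,15.73,-6.94,0,0],[0,0,-5.37,15.73,-6.94,0,0],[0,0,-5.37,15.73,-6.94,0,0],[0,0,-5.37,15.73,-6.94,0,0],[0,0,-5.37,15.73,-6.94,0,0],[0,0,-5.37,15.73,-6.94,0,0],[0,0,-5.37,15.73,-6.94,0,0],[0,0,-5.37,15.73,-6.94,0,0],[0,0,-5.37,15.73,-6.94,0,0],[0,0,-5.37,15.73,-6.94,0,0],[0,0,-5.37,15.73,-6.94,0,0]]'
python3 -m inch '[[0,0,0,0,0,0,0],[0,0,0,0,0,0,0],[0,0,0,0,0,0,0]]' >/dev/null
python3 -c "
from h import *
look('w7',.5848,.1767)"
```

```text
time: 22.9
tool_pos: [0.5824, 0.1762, 0.154]
ee_rot: [-2.179, -2.255, 0.006]
wrist_force: [-0.6, -1.2, -0.4]
opening: 0.0852
gripper_force: 0.0
[[   0.5858    0.1763    3.2262 -787.8582]] [[   0.586     0.177  -149.4242]]
[-0.03, -0.03, -0.21, -0.03, 0.1, 4.34]
[0.2208 0.185 ]
```

```bash
python3 -m inch '[[0,0,-0.2,-0.03,0.08,1.5,0],[0,0,-0.2,-0.03,0.08,3,0],[0,0,-0.2,-0.03,0.08,4.3,0],[0,0,-0.2,-0.03,0.08,4.3,0],[0,0,-0.2,-0.03,0.08,4.3,255],[0,0,-0.2,-0.03,0.08,4.3,255],[0,0,-0.2,-0.03,0.08,4.3,255],[0,0,-0.2,-0.03,0.08,4.3,255],[0,0,-0.2,-0.03,0.08,4.3,255],[0,0,-0.2,-0.03,0.08,4.3,255],[0,0,-0.2,-0.03,0.08,4.3,255],[0,0,-0.2,-0.03,0.08,4.3,255]]' 60
python3 -m inch '[[0,0,0,0,0,-1,255],[0,0,0,0,0,-2.5,255],[0,0,0,0,0,-4.5,255],[0,0,0,0,0,-4.5,255],[0,0,0,0,0,-4.5,255]]'
python3 - <<'E'
from h import *
w=clampw(0,.025)
plan((*w,.16,CA))
E
```

```text
time: 24.45
tool_pos: [0.5865, 0.1774, 0.05]
ee_rot: [-2.156, -2.281, -0.003]
wrist_force: [-1.4, 0.0, 6.4]
opening: 0.0229
gripper_force: 59.3
time: 24.95
tool_pos: [0.5865, 0.177, 0.1623]
ee_rot: [-2.157, -2.281, -0.004]
wrist_force: [-0.7, 0.4, -3.7]
opening: 0.0228
gripper_force: 59.4
[-0.01, -0.03, 5.57, -15.27, -1.83, 0.04]
```

```bash
python3 -m inch '[[0,0,5.57,-15.27,-1.83,0,255],[0,0,5.57,-15.27,-1.83,0,255],[0,0,5.57,-15.27,-1.83,0,255],[0,0,5.57,-15.27,-1.83,0,255],[0,0,5.57,-15.27,-1.83,0,255],[0,0,5.57,-15.27,-1.83,0,255],[0,0,5.57,-15.27,-1.83,0,255],[0,0,5.57,-15.27,-1.83,0,255],[0,0,5.57,-15.27,-1.83,0,255],[0,0,5.57,-15.27,-1.83,0,255],[0,0,5.57,-15.27,-1.83,0,255],[0,0,5.57,-15.27,-1.83,0,255]]' >/dev/null
python3 -m inch '[[0,0,0,0,0,1,255],[0,0,0,0,0,2.3,255],[0,0,0,0,0,2.6,255],[0,0,0,0,0,2.6,255],[0,0,0,0,0,2.6,255],[0,0,0,0,0,2.6,255],[0,0,0,0,0,2.6,255],[0,0,0,0,0,2.6,255]]'
python3 - <<'E'
from h import *
print(inclamp(ctrl.get_state()["tool_pos"]))
w=clampw(0,.025); plan((*w,.058,CA))
E
```

```text
time: 26.95
tool_pos: [0.5617, -0.2072, 0.0957]
ee_rot: [-2.722, -1.564, 0.001]
wrist_force: [-0.0, 0.3, -2.8]
opening: 0.0231
gripper_force: 59.3
[-0.00022632  0.02429185]
[-0.02, -0.01, -0.0, 0.03, 0.01, 1.51]
```

```bash
python3 -m inch '[[0,0,0,0,0.01,0.4,255],[0,0,0,0,0.01,0.8,255],[0,0,0,0,0.01,1.2,255],[0,0,0,0,0.01,1.5,255],[0,0,0,0,0.01,1.5,255],[0,0,0,0,0.01,1.5,255],[0,0,0,0,0.01,1.5,255]]'
python3 -m inch '[[0,0,0,0,0,0.04,255],[0,0,0,0,0,0.04,255],[0,0,0,0,0,0.04,255]]'
python3 - <<'E'
from h import *
print(inclamp(ctrl.get_state()["tool_pos"]))
E
```

```text
time: 27.65
tool_pos: [0.5609, -0.207, 0.0578]
ee_rot: [-2.719, -1.564, 0.005]
wrist_force: [-2.8, 0.5, 6.7]
opening: 0.0228
gripper_force: 59.5
time: 27.95
tool_pos: [0.5609, -0.207, 0.0578]
ee_rot: [-2.719, -1.564, 0.005]
wrist_force: [-4.3, 1.3, 12.4]
opening: 0.0231
gripper_force: 60.2
[-0.00098154  0.02403139]
```

Seated. Release and go to blank D.

```bash
python3 -m inch '[[0,0,0,0,0,-0.08,255],[0,0,0,0,0,-0.08,0],[0,0,0,0,0,-0.08,0],[0,0,0,0,0,-0.08,0],[0,0,0,0,0,-0.08,0],[0,0,0,0,0,-0.08,0],[0,0,0,0,0,-2,0],[0,0,0,0,0,-4,0],[0,0,0,0,0,-4,0],[0,0,0,0,0,-4,0]]'
python3 - <<'E'
from h import *
plan((.429,.3102,.155,6))
E
```

```text
time: 28.95
tool_pos: [0.5629, -0.2077, 0.1583]
ee_rot: [-2.723, -1.566, -0.001]
wrist_force: [-0.8, 0.9, -0.7]
opening: 0.0853
gripper_force: 0.0
[0.0, -0.01, -6.03, 15.21, -15.05, 0.14]
```

```bash
python3 -m inch '[[0,0,-6.03,15.21,-15.05,0,0],[0,0,-6.03,15.21,-15.05,0,0],[0,0,-6.03,15.21,-15.05,0,0],[0,0,-6.03,15.21,-15.05,0,0],[0,0,-6.03,15.21,-15.05,0,0],[0,0,-6.03,15.21,-15.05,0,0],[0,0,-6.03,15.21,-15.05,0,0],[0,0,-6.03,15.21,-15.05,0,0],[0,0,-6.03,15.21,-15.05,0,0],[0,0,-6.03,15.21,-15.05,0,0],[0,0,-6.03,15.21,-15.05,0,0],[0,0,-6.03,15.21,-15.05,0,0]]'
python3 -m inch '[[0,0,0,0,0,0,0],[0,0,0,0,0,0,0],[0,0,0,0,0,0,0],[0,0,0,0,0,0,0]]'
python3 -c "
from h import *
look('w8',.429,.3102)"
```

```text
time: 30.15
tool_pos: [0.4251, 0.314, 0.1561]
ee_rot: [-2.092, -2.335, 0.004]
wrist_force: [-0.2, 0.3, -0.9]
opening: 0.0855
gripper_force: 0.0
time: 30.55
tool_pos: [0.4279, 0.3096, 0.1577]
ee_rot: [-2.102, -2.329, 0.002]
wrist_force: [-1.0, 0.1, -0.7]
opening: 0.0856
gripper_force: 0.0
[[   0.4292    0.3099    9.114  -799.9731]] [[   0.4292    0.3107 -149.3867]]
[-0.03, -0.03, -0.54, -0.01, 0.07, 4.43]
[0.5416 0.4368]
```

```bash
python3 -m inch '[[0,0,-0.5,-0.01,0.06,1.5,0],[0,0,-0.5,-0.01,0.06,3,0],[0,0,-0.5,-0.01,0.06,4.4,0],[0,0,-0.5,-0.01,0.06,4.4,0],[0,0,-0.5,-0.01,0.06,4.4,255],[0,0,-0.5,-0.01,0.06,4.4,255],[0,0,-0.5,-0.01,0.06,4.4,255],[0,0,-0.5,-0.01,0.06,4.4,255],[0,0,-0.5,-0.01,0.06,4.4,255],[0,0,-0.5,-0.01,0.06,4.4,255],[0,0,-0.5,-0.01,0.06,4.4,255],[0,0,-0.5,-0.01,0.06,4.4,255]]' 60
python3 -m inch '[[0,0,0,0,0,-1,255],[0,0,0,0,0,-2.5,255],[0,0,0,0,0,-4.5,255],[0,0,0,0,0,-4.5,255],[0,0,0,0,0,-4.5,255]]'
python3 - <<'E'
from h import *
w=clampw(0,.075)
plan((*w,.16,CA))
E
```

```text
time: 31.8
tool_pos: [0.4299, 0.3118, 0.0497]
ee_rot: [-2.038, -2.386, -0.004]
wrist_force: [-0.7, 0.9, 6.1]
opening: 0.0229
gripper_force: 59.3
time: 32.3
tool_pos: [0.4297, 0.3112, 0.1618]
ee_rot: [-2.038, -2.386, -0.004]
wrist_force: [-0.8, -0.3, -3.3]
opening: 0.0235
gripper_force: 59.8
[-0.02, -0.04, 6.53, -19.74, 3.27, -0.02]
```

```bash
python3 -m inch '[[0,0,6.53,-19.74,3.27,0,255],[0,0,6.53,-19.74,3.27,0,255],[0,0,6.53,-19.74,3.27,0,255],[0,0,6.53,-19.74,3.27,0,255],[0,0,6.53,-19.74,3.27,0,255],[0,0,6.53,-19.74,3.27,0,255],[0,0,6.53,-19.74,3.27,0,255],[0,0,6.53,-19.74,3.27,0,255],[0,0,6.53,-19.74,3.27,0,255],[0,0,6.53,-19.74,3.27,0,255],[0,0,6.53,-19.74,3.27,0,255],[0,0,6.53,-19.74,3.27,0,255]]'
python3 -m inch '[[0,0,0,0,0,0,255],[0,0,0,0,0,1,255],[0,0,0,0,0,2.3,255],[0,0,0,0,0,2.6,255],[0,0,0,0,0,2.6,255],[0,0,0,0,0,2.6,255],[0,0,0,0,0,2.6,255],[0,0,0,0,0,2.6,255],[0,0,0,0,0,2.6,255]]'
python3 - <<'E'
from h import *
print(inclamp(ctrl.get_state()["tool_pos"]))
w=clampw(0,.075); plan((*w,.0577,CA))
E
```

```text
time: 33.5
tool_pos: [0.5846, -0.1645, 0.1552]
ee_rot: [-2.718, -1.557, 0.009]
wrist_force: [-1.0, 1.1, -3.7]
opening: 0.0228
gripper_force: 60.0
time: 34.4
tool_pos: [0.5874, -0.1641, 0.0948]
ee_rot: [-2.721, -1.564, 0.001]
wrist_force: [1.1, 0.1, -2.5]
opening: 0.0229
gripper_force: 59.9
[0.00027913 0.07439833]
[-0.02, -0.01, -0.0, 0.02, -0.01, 1.48]
```

```bash
python3 -m inch '[[0,0,0,0,0.01,0.4,255],[0,0,0,0,0.01,0.8,255],[0,0,0,0,0.01,1.2,255],[0,0,0,0,0.01,1.5,255],[0,0,0,0,0.01,1.5,255],[0,0,0,0,0.01,1.5,255],[0,0,0,0,0.01,1.5,255]]'
python3 -m inch '[[0,0,0,0,0,0.02,255],[0,0,0,0,0,0.02,255],[0,0,0,0,0,0.02,255]]'
```

```text
time: 35.1
tool_pos: [0.586, -0.1637, 0.0576]
ee_rot: [-2.718, -1.563, 0.006]
wrist_force: [-5.2, 0.5, 11.3]
opening: 0.023
gripper_force: 62.0
time: 35.4
tool_pos: [0.586, -0.1637, 0.0576]
ee_rot: [-2.718, -1.563, 0.006]
wrist_force: [-6.3, 1.8, 14.1]
opening: 0.0231
gripper_force: 62.5
```

```bash
python3 -m inch '[[0,0,0,0,0,-0.08,255],[0,0,0,0,0,-0.08,0],[0,0,0,0,0,-0.08,0],[0,0,0,0,0,-0.08,0],[0,0,0,0,0,-0.08,0],[0,0,0,0,0,-0.08,0],[0,0,0,0,0,-2,0],[0,0,0,0,0,-4,0],[0,0,0,0,0,-4,0],[0,0,0,0,0,-4,0]]'
python3 - <<'E'
from h import *
print(inclamp(ctrl.get_state()["tool_pos"]))
g=clampw(-.0266,.125); plan((*g,.15,CA),(*g,.05,CA))
c,im=wrist("w9"); cv2.imwrite("pics/w9.png",im)
E
```

```text
time: 36.4
tool_pos: [0.5886, -0.1646, 0.1579]
ee_rot: [-2.723, -1.566, -0.002]
wrist_force: [-0.3, 0.3, -0.8]
opening: 0.0857
gripper_force: 0.0
[0.00158881 0.07458866]
[0.0, -0.01, -0.0, 2.02, -1.13, 0.32]
[0.0, 0.0, 0.0, 0.0, 0.0, 4.0]
```

View pics/w9.png

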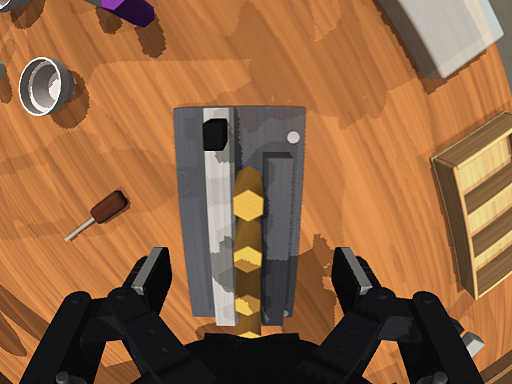

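All blanks stand in a row in the slot (tops at (248,205), (247,258) and (244,304), the fourth hidden by the gripper) with flats facing the jaws. The handle is at (215,133), so next I shut the jaw.

```bash
python3 -m inch '[[0,0,0,2.02,-1.13,0.3,0],[0,0,0,2.02,-1.13,0.3,0],[0,0,0,2.02,-1.13,0.3,0],[0,0,0,2.02,-1.13,0.3,0],[0,0,0,2.02,-1.13,2,0],[0,0,0,2.02,-1.13,4,0],[0,0,0,2.02,-1.13,4.3,0],[0,0,0,2.02,-1.13,4.3,0],[0,0,0,2.02,-1.13,4.3,0]]'
python3 -m inch '[[0,0,0,0,0,0,255],[0,0,0,0,0,0,255],[0,0,0,0,0,0,255],[0,0,0,0,0,0,255],[0,0,0,0,0,0,255],[0,0,0,0,0,0,255],[0,0,0,0,0,0,255],[0,0,0,0,0,0,255]]' 40
python3 -m inch '[[0,0,0,0,0.04,0,255],[0,0,0,0,0.08,0,255],[0,0,0,0,0.08,0,255],[0,0,0,0,0.08,0,255]]'
python3 - <<'E'
from h import *
print(inclamp(ctrl.get_state()["tool_pos"]))
E
```

```text
time: 37.35
tool_pos: [0.5893, -0.107, 0.0499]
ee_rot: [-2.722, -1.564, -0.0]
wrist_force: [0.5, -0.7, -0.7]
opening: 0.0854
gripper_force: 0.0
time: 38.15
tool_pos: [0.5895, -0.1068, 0.0491]
ee_rot: [-2.723, -1.566, -0.001]
wrist_force: [3.5, -2.8, 0.8]
opening: 0.0152
gripper_force: 43.3
time: 38.55
tool_pos: [0.5894, -0.1068, 0.0491]
ee_rot: [-2.72, -1.564, 0.003]
wrist_force: [-0.3, 0.2, 6.7]
opening: 0.0153
gripper_force: 44.0
[-0.02678511  0.12498987]
```

```bash
python3 -m inch '[[0,0,0,0,0.04,0,255],[0,0,0,0,0.08,0,255],[0,0,0,0,0.08,0,255],[0,0,0,0,0.08,0,255]]'
python3 -m inch '[[0,0,0,0,0.03,0,255],[0,0,0,0,0.06,0,255],[0,0,0,0,0.06,0,255],[0,0,0,0,0.06,0,255]]'
python3 - <<'E'
from h import *
print(inclamp(ctrl.get_state()["tool_pos"]))
E
```

```text
time: 38.95
tool_pos: [0.5896, -0.1069, 0.0491]
ee_rot: [-2.717, -1.562, 0.007]
wrist_force: [-3.5, 1.7, 10.3]
opening: 0.0152
gripper_force: 44.6
time: 39.35
tool_pos: [0.5903, -0.1073, 0.0491]
ee_rot: [-2.716, -1.562, 0.008]
wrist_force: [-6.0, 2.9, 12.0]
opening: 0.0154
gripper_force: 44.8
[-0.02584299  0.12501641]
```

```bash
python3 -m inch '[[0,0,0,0,0.04,0,255],[0,0,0,0,0.06,0,255],[0,0,0,0,0.06,0,255],[0,0,0,0,0.06,0,255]]'
python3 -m inch '[[0,0,0,0,0.04,0,255],[0,0,0,0,0.04,0,255],[0,0,0,0,0.04,0,255],[0,0,0,0,0.04,0,255]]'
python3 - <<'E'
from h import *
print(inclamp(ctrl.get_state()["tool_pos"]))
E
```

```text
time: 39.75
tool_pos: [0.5907, -0.1075, 0.0491]
ee_rot: [-2.715, -1.561, 0.01]
wrist_force: [-7.4, 3.5, 14.0]
opening: 0.0154
gripper_force: 45.7
time: 40.15
tool_pos: [0.5913, -0.1079, 0.0491]
ee_rot: [-2.714, -1.561, 0.01]
wrist_force: [-8.7, 4.1, 14.7]
opening: 0.0153
gripper_force: 46.0
[-0.02456563  0.12499436]
```

```bash
python3 -m inch '[[0,0,0,0,0.04,0,255],[0,0,0,0,0.04,0,255],[0,0,0,0,0.04,0,255],[0,0,0,0,0.04,0,255]]'
python3 -m inch '[[0,0,0,0,0.04,0,255],[0,0,0,0,0.04,0,255],[0,0,0,0,0.04,0,255],[0,0,0,0,0.04,0,255]]'
python3 -m inch '[[0,0,0,0,0.04,0,255],[0,0,0,0,0.04,0,255],[0,0,0,0,0.04,0,255],[0,0,0,0,0.04,0,255]]'
python3 - <<'E'
from h import *
print(inclamp(ctrl.get_state()["tool_pos"]))
E
```

```text
time: 40.55
tool_pos: [0.5921, -0.1083, 0.0491]
ee_rot: [-2.714, -1.561, 0.011]
wrist_force: [-8.7, 4.0, 14.6]
opening: 0.0155
gripper_force: 46.2
time: 40.95
tool_pos: [0.5921, -0.1084, 0.0491]
ee_rot: [-2.712, -1.56, 0.013]
wrist_force: [-11.0, 5.5, 16.2]
opening: 0.0157
gripper_force: 48.0
time: 41.35
tool_pos: [0.592, -0.1083, 0.049]
ee_rot: [-2.711, -1.559, 0.015]
wrist_force: [-12.3, 7.2, 18.4]
opening: 0.0158
gripper_force: 49.7
[-0.02375155  0.12496885]
```

The jaw has stopped at about 3.1 mm of travel with the force rising, so it is snug. Release and look at the whole bench before the cups.

```bash
python3 -m inch '[[0,0,0,0,-0.03,0,0],[0,0,0,0,-0.03,0,0],[0,0,0,0,-0.03,0,0],[0,0,0,0,-0.03,0,0],[0,0,0,0,-0.03,0,0],[0,0,0,0,-0.03,-2,0],[0,0,0,0,-0.03,-4,0],[0,0,0,0,-0.03,-6,0],[0,0,0,0,-0.03,-6,0],[0,0,0,0,-0.03,-6,0]]'
python3 - <<'E'
from h import *
plan((.5,.12,.30,0)); c=ctrl.camera_info("top")
im=ctrl.get_image("top")[:,:,::-1]; cv2.imwrite("raw_top1.png",im); cv2.imwrite("pics/top1.png",cv2.resize(im[120:300,100:480],None,fx=2,fy=2,interpolation=cv2.INTER_CUBIC))
E
```

```text
time: 42.35
tool_pos: [0.5984, -0.1119, 0.2004]
ee_rot: [-2.723, -1.565, -0.002]
wrist_force: [-0.7, -0.6, -1.5]
opening: 0.0856
gripper_force: 0.0
[0.0, -0.02, -5.04, 6.04, -8.07, -3.97]
```

View pics/top1.png

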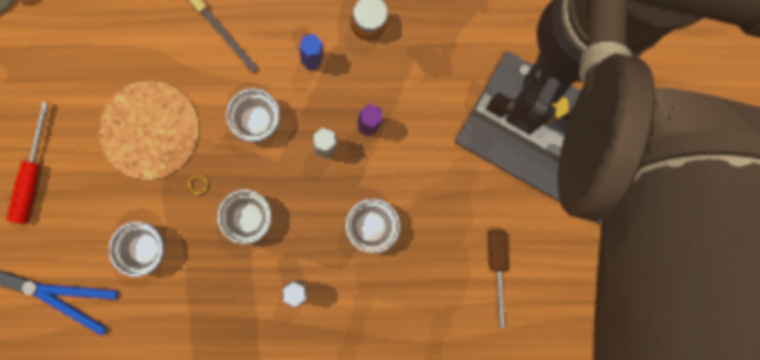

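Every cup is empty: (252,115), (244,216), (373,226) and (136,248) in the crop. I'll move over them for exact rim positions.

```bash
python3 -m inch '[[0,0,-5.04,6.04,-8.07,-3.97,0],[0,0,-5.04,6.04,-8.07,-3.97,0],[0,0,-5.04,6.04,-8.07,-3.97,0],[0,0,-5.04,6.04,-8.07,-3.97,0],[0,0,-5.04,6.04,-8.07,-3.97,0],[0,0,-5.04,6.04,-8.07,-3.97,0],[0,0,-5.04,6.04,-8.07,-3.97,0],[0,0,-5.04,6.04,-8.07,-3.97,0],[0,0,-5.04,6.04,-8.07,-3.97,0],[0,0,-5.04,6.04,-8.07,-3.97,0],[0,0,-5.04,6.04,-8.07,-3.97,0]]'
cat >> h.py <<'E'
def cups(name,seeds):
    np.set_printoptions(precision=4,suppress=True)
    wrist(name)
    for x,y in seeds: print(circles(name,x-.06,x+.06,y-.06,y+.06,.044,.031,[(x,y)])[0])
E
python3 - <<'E'
from h import *
cups("w10",[(.586,.177),(.466,.186),(.4555,.0375),(.429,.3107)])
print(circles("w10",.47,.68,.20,.40,.004,.062,[(.5746,.3086)])[0])
plan((.586,.177,.10,0),(.586,.177,.023,0))
E
```

```text
time: 43.5
tool_pos: [0.4991, 0.1192, 0.2974]
ee_rot: [-2.219, -2.216, 0.004]
wrist_force: [0.4, 0.4, -0.3]
opening: 0.0857
gripper_force: 0.0
[[   0.5854    0.177  -150.    ]]
[[   0.4663    0.1857 -150.    ]]
[[   0.4556    0.0376 -149.4569]]
[[   0.4292    0.3101 -123.1435]]
[[  0.5744   0.3096 -74.5837]]
[-0.05, -0.02, -0.01, 2.29, 3.51, 7.89]
[0.0, 0.0, 0.0, 0.0, 0.0, 3.08]
```

```bash
python3 -m inch '[[0,0,0,2.29,3.49,6,0],[0,0,0,2.29,3.49,7.5,0],[0,0,0,2.29,3.49,7.9,0],[0,0,0,2.29,3.49,7.9,0],[0,0,0,2.29,3.49,7.9,0],[0,0,0,2.29,3.49,7.9,0],[0,0,0,2.29,3.49,7.9,0],[0,0,0,2.29,3.49,7.9,0],[0,0,0,2.29,3.49,7.9,0],[0,0,0,2.29,3.49,7.9,0]]'
python3 - <<'E'
from h import *
plan((.5857,.177,.023,0))
E
```

```text
time: 44.55
tool_pos: [0.5865, 0.178, 0.1028]
ee_rot: [-2.219, -2.22, -0.003]
wrist_force: [-0.5, 0.1, -0.0]
opening: 0.0855
gripper_force: 0.0
[-0.0, -0.03, 0.0, -0.05, -0.03, 3.19]
```

```bash
python3 -m inch '[[0,0,0,-0.05,-0.03,1.5,0],[0,0,0,-0.05,-0.03,2.7,0],[0,0,0,-0.05,-0.03,3.18,0],[0,0,0,-0.05,-0.03,3.18,0],[0,0,0,-0.05,-0.03,3.18,0]]'
python3 -m inch '[[0,0,0,0,0,0,255],[0,0,0,0,0,0,255],[0,0,0,0,0,0,255],[0,0,0,0,0,0,255],[0,0,0,0,0,0,255],[0,0,0,0,0,0,255]]' 30
python3 -m inch '[[0,0,0,0,0,-1,255],[0,0,0,0,0,-2.4,255],[0,0,0,0,0,-4,255],[0,0,0,0,0,-4,255],[0,0,0,0,0,-4,255]]'
python3 - <<'E'
from h import *
plan((.5745,.309,.12,0))
E
```

```text
time: 45.05
tool_pos: [0.5854, 0.1772, 0.0223]
ee_rot: [-2.218, -2.22, -0.001]
wrist_force: [-0.3, 0.1, 0.3]
opening: 0.0853
gripper_force: 0.0
time: 45.65
tool_pos: [0.5863, 0.1775, 0.0234]
ee_rot: [-2.219, -2.22, -0.004]
wrist_force: [-0.7, 0.1, 5.8]
opening: 0.0607
gripper_force: 32.7
time: 46.15
tool_pos: [0.5859, 0.177, 0.1229]
ee_rot: [-2.219, -2.22, -0.003]
wrist_force: [-0.4, -0.2, -1.7]
opening: 0.0606
gripper_force: 33.1
[-0.0, -0.03, 0.01, 5.28, -0.45, 0.14]
```

```bash
python3 -m inch '[[0,0,0,5.28,-0.45,0,255],[0,0,0,5.28,-0.45,0,255],[0,0,0,5.28,-0.45,0,255],[0,0,0,5.28,-0.45,0,255],[0,0,0,5.28,-0.45,1,255],[0,0,0,5.28,-0.45,2.5,255],[0,0,0,5.28,-0.45,3.3,255],[0,0,0,5.28,-0.45,3.3,255],[0,0,0,5.28,-0.45,3.3,255]]'
python3 - <<'E'
from h import *
plan((.5745,.309,.0275,0)); wrist("w11"); rect("w11",.50,.66,.23,.40,.02,.0004,"w11")
E
```

```text
time: 47.05
tool_pos: [0.5721, 0.3078, 0.0376]
ee_rot: [-2.217, -2.218, 0.006]
wrist_force: [0.4, -0.2, -1.1]
opening: 0.0603
gripper_force: 33.1
[-0.06, -0.01, 0.0, 0.05, 0.1, 0.4]
```

View pics/w11.png

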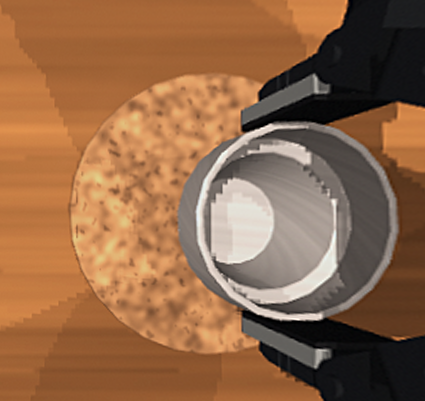

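The cup hangs upright between the pads, above the mat (its rim at about (300,220), the mat's left edge at (72,215)). Lower and release.

```bash
python3 -m inch '[[0,0,0,0.05,0.07,0.2,255],[0,0,0,0.05,0.07,0.36,255],[0,0,0,0.05,0.07,0.4,255],[0,0,0,0.05,0.07,0.4,255],[0,0,0,0.05,0.07,0.4,255]]'
python3 -m inch '[[0,0,0,0,0,0.04,255],[0,0,0,0,0,0.04,255]]'
```

```text
time: 47.6
tool_pos: [0.575, 0.3103, 0.0293]
ee_rot: [-2.218, -2.219, 0.001]
wrist_force: [-0.7, -0.3, -1.1]
opening: 0.0605
gripper_force: 33.1
time: 47.8
tool_pos: [0.5749, 0.3102, 0.0281]
ee_rot: [-2.218, -2.219, 0.001]
wrist_force: [-0.3, -0.4, -1.3]
opening: 0.0605
gripper_force: 33.1
```

```bash
python3 -m inch '[[0,0,0,0,0,0.06,255],[0,0,0,0,0,0.06,255],[0,0,0,0,0,0.06,255]]'
python3 -m inch '[[0,0,0,0,0,0,0],[0,0,0,0,0,0,0],[0,0,0,0,0,0,0],[0,0,0,0,0,0,0],[0,0,0,0,0,-2,0],[0,0,0,0,0,-4,0],[0,0,0,0,0,-6,0],[0,0,0,0,0,-6,0],[0,0,0,0,0,-6,0]]'
python3 - <<'E'
from h import *
plan((.4665,.1857,.12,0),(.4665,.1857,.023,0))
E
```

```text
time: 48.1
tool_pos: [0.5751, 0.3104, 0.0275]
ee_rot: [-2.218, -2.219, 0.001]
wrist_force: [-2.4, -0.9, 5.3]
opening: 0.0606
gripper_force: 33.6
time: 49.0
tool_pos: [0.5769, 0.3105, 0.179]
ee_rot: [-2.219, -2.22, -0.006]
wrist_force: [-0.1, -0.2, -0.8]
opening: 0.0856
gripper_force: 0.0
[0.0, -0.04, 0.0, -5.0, -4.42, 2.34]
[0.0, 0.0, 0.0, 0.0, 0.0, 3.88]
```

```bash
python3 -m inch '[[0,0,0,-5,-4.42,1,0],[0,0,0,-5,-4.42,2,0],[0,0,0,-5,-4.42,2.3,0],[0,0,0,-5,-4.42,2.3,0],[0,0,0,-5,-4.42,2.3,0],[0,0,0,-5,-4.42,2.3,0],[0,0,0,-5,-4.42,2.3,0],[0,0,0,-5,-4.42,2.3,0],[0,0,0,-5,-4.42,2.3,0],[0,0,0,-5,-4.42,2.3,0]]'
python3 - <<'E'
from h import *
cups("w12",[(.4663,.1857)])
print(circles("w12",.51,.64,.25,.37,.048,.031,[(.575,.31)])[0])
plan((.4665,.1857,.023,0))
E
```

```text
time: 50.0
tool_pos: [0.4655, 0.1855, 0.1195]
ee_rot: [-2.217, -2.22, -0.0]
wrist_force: [-0.7, -0.3, 0.3]
opening: 0.0853
gripper_force: 0.0
[[   0.4663    0.1858 -149.789 ]]
[[   0.5748    0.3098 -132.4894]]
[-0.03, -0.03, 0.01, 0.0, 0.06, 3.86]
```

```bash
python3 -m inch '[[0,0,0,0,0.04,1.5,0],[0,0,0,0,0.04,2.9,0],[0,0,0,0,0.04,3.84,0],[0,0,0,0,0.04,3.84,0],[0,0,0,0,0.04,3.84,0]]'
python3 -m inch '[[0,0,0,0,0,0,255],[0,0,0,0,0,0,255],[0,0,0,0,0,0,255],[0,0,0,0,0,0,255],[0,0,0,0,0,0,255],[0,0,0,0,0,0,255]]' 30
python3 -m inch '[[0,0,0,0,0,-1,255],[0,0,0,0,0,-2.4,255],[0,0,0,0,0,-4,255],[0,0,0,0,0,-4,255],[0,0,0,0,0,-4,255]]'
python3 - <<'E'
from h import *
plan((.575,.310,.12,0))
E
```

```text
time: 50.55
tool_pos: [0.4655, 0.1853, 0.0232]
ee_rot: [-2.217, -2.219, 0.002]
wrist_force: [0.2, 0.5, 0.4]
opening: 0.0854
gripper_force: 0.0
time: 51.15
tool_pos: [0.4673, 0.1858, 0.0253]
ee_rot: [-2.219, -2.22, -0.004]
wrist_force: [-0.6, 0.5, 6.1]
opening: 0.0606
gripper_force: 32.3
time: 51.65
tool_pos: [0.4671, 0.1853, 0.1249]
ee_rot: [-2.219, -2.22, -0.004]
wrist_force: [-0.4, 0.0, 0.3]
opening: 0.06
gripper_force: 33.3
[0.0, -0.04, 0.01, 4.98, 4.32, 0.22]
```

```bash
python3 -m inch '[[0,0,0,4.98,4.32,0,255],[0,0,0,4.98,4.32,0,255],[0,0,0,4.98,4.32,0,255],[0,0,0,4.98,4.32,0,255],[0,0,0,4.98,4.32,0,255],[0,0,0,4.98,4.32,0,255],[0,0,0,4.98,4.32,0,255],[0,0,0,4.98,4.32,0,255],[0,0,0,4.98,4.32,0.5,255],[0,0,0,4.98,4.32,1,255],[0,0,0,4.98,4.32,1,255],[0,0,0,4.98,4.32,1,255]]'
python3 - <<'E'
from h import *
plan((.5750,.310,.0453,0)); wrist("w13"); rect("w13",.50,.66,.23,.40,.06,.0004,"w13")
E
```

```text
time: 52.85
tool_pos: [0.5728, 0.309, 0.0968]
ee_rot: [-2.217, -2.218, 0.005]
wrist_force: [0.3, 0.3, -0.1]
opening: 0.0604
gripper_force: 33.3
[-0.06, -0.02, 0.0, 0.04, 0.1, 2.06]
```

View pics/w13.png

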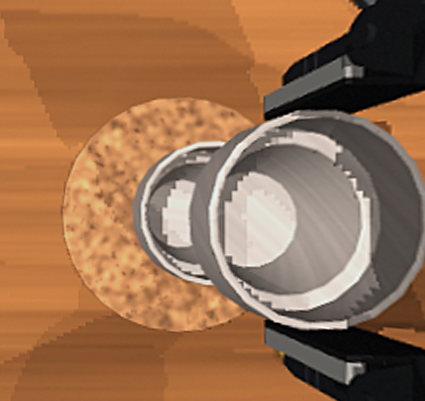

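Cup B is held upright above the first cup, which stands on the mat at about (195,212). Lower it to nest.

```bash
python3 -m inch '[[0,0,0,0.04,0.08,0.5,255],[0,0,0,0.04,0.08,1,255],[0,0,0,0.04,0.08,1.5,255],[0,0,0,0.04,0.08,1.9,255],[0,0,0,0.04,0.08,1.95,255],[0,0,0,0.04,0.08,1.95,255],[0,0,0,0.04,0.08,1.95,255]]'
python3 -m inch '[[0,0,0,0,0,0.08,255],[0,0,0,0,0,0.08,255],[0,0,0,0,0,0.08,255]]'
python3 -m inch '[[0,0,0,0,0,0.05,255],[0,0,0,0,0,0.05,255],[0,0,0,0,0,0.05,255]]'
```

```text
time: 53.6
tool_pos: [0.5759, 0.3109, 0.0497]
ee_rot: [-2.218, -2.219, 0.0]
wrist_force: [1.1, 0.7, -0.5]
opening: 0.0605
gripper_force: 33.3
time: 53.9
tool_pos: [0.5757, 0.3108, 0.0477]
ee_rot: [-2.218, -2.219, 0.0]
wrist_force: [-0.3, -0.1, -0.4]
opening: 0.0606
gripper_force: 33.3
time: 54.2
tool_pos: [0.5754, 0.3107, 0.0461]
ee_rot: [-2.218, -2.219, 0.001]
wrist_force: [-0.2, -0.3, 0.0]
opening: 0.0604
gripper_force: 33.3
```

```bash
python3 -m inch '[[0,0,0,0,0,0.05,255],[0,0,0,0,0,0.05,255],[0,0,0,0,0,0.05,255]]'
python3 -m inch '[[0,0,0,0,0,0,0],[0,0,0,0,0,0,0],[0,0,0,0,0,0,0],[0,0,0,0,0,0,0],[0,0,0,0,0,-2,0],[0,0,0,0,0,-4,0],[0,0,0,0,0,-5,0],[0,0,0,0,0,-5,0],[0,0,0,0,0,-5,0]]'
python3 - <<'E'
from h import *
plan((.4555,.0376,.12,0))
E
```

```text
time: 54.5
tool_pos: [0.5758, 0.3108, 0.0454]
ee_rot: [-2.218, -2.219, 0.0]
wrist_force: [-1.1, -0.3, 3.5]
opening: 0.0605
gripper_force: 33.6
time: 55.4
tool_pos: [0.5762, 0.3104, 0.1705]
ee_rot: [-2.218, -2.219, -0.001]
wrist_force: [-0.1, -0.5, -0.2]
opening: 0.0853
gripper_force: 0.0
[-0.02, -0.03, 0.0, -10.92, -4.83, 2.0]
```

```bash
python3 -m inch '[[0,0,0,-10.92,-4.83,0,0],[0,0,0,-10.92,-4.83,0,0],[0,0,0,-10.92,-4.83,0,0],[0,0,0,-10.92,-4.83,0,0],[0,0,0,-10.92,-4.83,0,0],[0,0,0,-10.92,-4.83,0,0],[0,0,0,-10.92,-4.83,0,0],[0,0,0,-10.92,-4.83,1,0],[0,0,0,-10.92,-4.83,2,0],[0,0,0,-10.92,-4.83,2,0],[0,0,0,-10.92,-4.83,2,0]]'
python3 - <<'E'
from h import *
cups("w14",[(.4555,.0376)])
plan((.4556,.0376,.023,0))
E
```

```text
time: 56.5
tool_pos: [0.4539, 0.0379, 0.1182]
ee_rot: [-2.215, -2.217, 0.005]
wrist_force: [-0.1, -0.5, 1.0]
opening: 0.0851
gripper_force: 0.0
[[   0.4561    0.0374 -150.    ]]
[-0.05, -0.03, 0.01, -0.02, 0.04, 3.85]
```

```bash
python3 -m inch '[[0,0,0,-0.02,0.05,1.5,0],[0,0,0,-0.02,0.05,2.9,0],[0,0,0,-0.02,0.05,3.84,0],[0,0,0,-0.02,0.05,3.84,0],[0,0,0,-0.02,0.05,3.84,0]]' >/dev/null
python3 -m inch '[[0,0,0,0,0,0,255],[0,0,0,0,0,0,255],[0,0,0,0,0,0,255],[0,0,0,0,0,0,255],[0,0,0,0,0,0,255],[0,0,0,0,0,0,255]]' 30
python3 -m inch '[[0,0,0,0,0,-1,255],[0,0,0,0,0,-2.4,255],[0,0,0,0,0,-4.6,255],[0,0,0,0,0,-4.6,255],[0,0,0,0,0,-4.6,255]]'
python3 - <<'E'
from h import *
plan((.575,.310,.14,0))
E
```

```text
time: 57.65
tool_pos: [0.4581, 0.0373, 0.0259]
ee_rot: [-2.22, -2.221, -0.003]
wrist_force: [-1.1, -0.2, 6.0]
opening: 0.0611
gripper_force: 31.2
time: 58.15
tool_pos: [0.4589, 0.0369, 0.1417]
ee_rot: [2.22, 2.222, 0.007]
wrist_force: [-0.0, -0.5, -0.6]
opening: 0.061
gripper_force: 33.2
[0.03, -0.02, 0.01, 10.92, 4.65, 0.11]
```

```bash
python3 -m inch '[[0,0,0,10.92,4.65,0,255],[0,0,0,10.92,4.65,0,255],[0,0,0,10.92,4.65,0,255],[0,0,0,10.92,4.65,0,255],[0,0,0,10.92,4.65,0,255],[0,0,0,10.92,4.65,0,255],[0,0,0,10.92,4.65,0,255],[0,0,0,10.92,4.65,0,255],[0,0,0,10.92,4.65,0,255],[0,0,0,10.92,4.65,0,255],[0,0,0,10.92,4.65,0.8,255],[0,0,0,10.92,4.65,1.4,255]]' >/dev/null
python3 -m inch '[[0,0,0,0,0,0,255],[0,0,0,0,0,0,255],[0,0,0,0,0,0,255]]'
python3 - <<'E'
from h import *
plan((.5750,.310,.0619,0))
E
```

```text
time: 59.65
tool_pos: [0.573, 0.31, 0.1046]
ee_rot: [-2.218, -2.219, -0.0]
wrist_force: [0.3, 0.9, -0.1]
opening: 0.0614
gripper_force: 33.2
[-0.03, -0.03, 0.0, -0.01, 0.09, 1.71]
```

```bash
python3 -m inch '[[0,0,0,0,0.06,0.5,255],[0,0,0,0,0.06,1,255],[0,0,0,0,0.06,1.4,255],[0,0,0,0,0.06,1.6,255],[0,0,0,0,0.06,1.6,255],[0,0,0,0,0.06,1.6,255],[0,0,0,0,0.06,1.6,255]]'
python3 -m inch '[[0,0,0,0,0,0.08,255],[0,0,0,0,0,0.08,255],[0,0,0,0,0,0.08,255]]'
python3 -m inch '[[0,0,0,0,0,0.05,255],[0,0,0,0,0,0.05,255],[0,0,0,0,0,0.05,255]]'
```

```text
time: 60.35
tool_pos: [0.5738, 0.3102, 0.0637]
ee_rot: [-2.218, -2.219, 0.001]
wrist_force: [0.1, -0.4, -1.2]
opening: 0.061
gripper_force: 33.2
time: 60.65
tool_pos: [0.5742, 0.3103, 0.0621]
ee_rot: [-2.218, -2.219, -0.0]
wrist_force: [1.4, -0.1, 0.6]
opening: 0.0611
gripper_force: 33.3
time: 60.95
tool_pos: [0.5744, 0.3104, 0.062]
ee_rot: [-2.218, -2.219, -0.0]
wrist_force: [-1.1, -0.3, 5.3]
opening: 0.0609
gripper_force: 33.7
```

Third cup is seated at the predicted height. Release and go to the last cup.

```bash
python3 -m inch '[[0,0,0,0,0,0,0],[0,0,0,0,0,0,0],[0,0,0,0,0,0,0],[0,0,0,0,0,0,0],[0,0,0,0,0,-2,0],[0,0,0,0,0,-4,0],[0,0,0,0,0,-4,0],[0,0,0,0,0,-4,0]]'
python3 -m inch '[[0,0,0,0,-5.8,0,0],[0,0,0,0,-5.8,0,0],[0,0,0,0,-5.8,0,0],[0,0,0,0,-5.8,0,0],[0,0,0,0,-5.8,0.6,0],[0,0,0,0,-5.8,1.6,0],[0,0,0,0,-5.8,1.6,0],[0,0,0,0,-5.8,1.6,0]]'
python3 - <<'E'
from h import *
cups("w15",[(.4292,.3105)])
plan((.4295,.3105,.023,0))
E
```

```text
time: 61.75
tool_pos: [0.5756, 0.3105, 0.1629]
ee_rot: [-2.219, -2.22, -0.005]
wrist_force: [-0.0, -0.1, -0.3]
opening: 0.0855
gripper_force: 0.0
time: 62.55
tool_pos: [0.4281, 0.3092, 0.1197]
ee_rot: [-2.217, -2.218, 0.007]
wrist_force: [-0.7, 0.3, 0.1]
opening: 0.0853
gripper_force: 0.0
[[   0.4297    0.3106 -150.    ]]
[-0.05, -0.02, 0.0, 0.02, 0.04, 3.91]
```

```bash
python3 -m inch '[[0,0,0,0.03,0.05,1.5,0],[0,0,0,0.03,0.05,2.9,0],[0,0,0,0.03,0.05,3.87,0],[0,0,0,0.03,0.05,3.87,0],[0,0,0,0.03,0.05,3.87,0]]' >/dev/null
python3 -m inch '[[0,0,0,0,0,0,255],[0,0,0,0,0,0,255],[0,0,0,0,0,0,255],[0,0,0,0,0,0,255],[0,0,0,0,0,0,255],[0,0,0,0,0,0,255]]' 30
python3 -m inch '[[0,0,0,0,0,-1,255],[0,0,0,0,0,-2.4,255],[0,0,0,0,0,-4.6,255],[0,0,0,0,0,-5.2,255],[0,0,0,0,0,-5.2,255],[0,0,0,0,0,-5.2,255]]'
python3 - <<'E'
from h import *
plan((.575,.310,.155,0))
E
```

```text
time: 63.7
tool_pos: [0.4318, 0.312, 0.027]
ee_rot: [-2.218, -2.22, -0.005]
wrist_force: [-1.2, -1.0, 6.1]
opening: 0.0611
gripper_force: 31.7
time: 64.3
tool_pos: [0.4305, 0.3106, 0.1551]
ee_rot: [-2.218, -2.219, -0.001]
wrist_force: [0.4, -0.7, -1.3]
opening: 0.0606
gripper_force: 33.1
[-0.02, -0.03, 0.01, -0.03, 5.78, -0.01]
```

```bash
python3 -m inch '[[0,0,0,0,5.78,0,255],[0,0,0,0,5.78,0,255],[0,0,0,0,5.78,0,255],[0,0,0,0,5.78,0,255],[0,0,0,0,5.78,0,255],[0,0,0,0,5.78,0,255],[0,0,0,0,5.78,0.8,255],[0,0,0,0,5.78,1.2,255],[0,0,0,0,5.78,1.2,255],[0,0,0,0,5.78,1.2,255],[0,0,0,0,5.78,1.2,255]]'
python3 - <<'E'
from h import *
plan((.5750,.3108,.079,0))
E
```

```text
time: 65.4
tool_pos: [0.575, 0.3111, 0.1247]
ee_rot: [-2.218, -2.22, -0.001]
wrist_force: [0.4, 0.2, -1.1]
opening: 0.0609
gripper_force: 33.2
[-0.02, -0.03, 0.01, -0.02, 0.01, 1.83]
```

```bash
python3 -m inch '[[0,0,0,0,0,0.5,255],[0,0,0,0,0,1,255],[0,0,0,0,0,1.4,255],[0,0,0,0,0,1.7,255],[0,0,0,0,0,1.75,255],[0,0,0,0,0,1.75,255],[0,0,0,0,0,1.75,255]]'
python3 -m inch '[[0,0,0,0,0,0.06,255],[0,0,0,0,0,0.06,255],[0,0,0,0,0,0.06,255]]'
python3 -m inch '[[0,0,0,0,0,0.04,255],[0,0,0,0,0,0.04,255],[0,0,0,0,0,0.04,255]]'
```

```text
time: 66.1
tool_pos: [0.5745, 0.3108, 0.0798]
ee_rot: [-2.218, -2.219, 0.002]
wrist_force: [0.3, 0.6, -1.2]
opening: 0.0609
gripper_force: 33.2
time: 66.4
tool_pos: [0.575, 0.311, 0.079]
ee_rot: [-2.218, -2.219, -0.0]
wrist_force: [-0.1, 0.6, 1.0]
opening: 0.0608
gripper_force: 33.3
time: 66.7
tool_pos: [0.5751, 0.3111, 0.079]
ee_rot: [-2.218, -2.219, -0.0]
wrist_force: [-1.0, -1.2, 4.9]
opening: 0.0607
gripper_force: 33.7
```

Seated. Release, back off and check with all cameras.

```bash
python3 -m inch '[[0,0,0,0,0,0,0],[0,0,0,0,0,0,0],[0,0,0,0,0,0,0],[0,0,0,0,0,0,0],[0,0,0,0,0,-2,0],[0,0,0,0,0,-4,0],[0,0,0,0,0,-6,0],[0,0,0,-2,-4,-6,0],[0,0,0,-4,-6,-6,0],[0,0,0,-4,-6,-6,0],[0,0,0,-4,-6,-6,0],[0,0,0,-4,-6,-6,0]]'
python3 - <<'E'
from h import *
np.set_printoptions(precision=4,suppress=True)
wrist("w16")
print(circles("w16",.51,.64,.25,.37,.096,.031,[(.575,.31)])[0])
a=ctrl.get_image("side")[:,:,::-1]; b=ctrl.get_image("top")[:,:,::-1]
cv2.imwrite("raw_s.png",a); cv2.imwrite("raw_t.png",b)
A=cv2.resize(a[110:384,180:400],None,fx=1.6,fy=1.6,interpolation=2); Bm=cv2.resize(b[120:270,310:470],(400,375),interpolation=2)
o=np.zeros((600,A.shape[1]+400,3),np.uint8); o[:A.shape[0],:A.shape[1]]=A; o[:375,A.shape[1]:]=Bm; cv2.imwrite("pics/fin.png",o)
E
```

```text
time: 67.9
tool_pos: [0.4212, 0.2082, 0.2269]
ee_rot: [-2.218, -2.217, 0.007]
wrist_force: [0.3, -0.5, 0.6]
opening: 0.0855
gripper_force: 0.0
[[   0.5762    0.3101 -148.493 ]]
```

View pics/fin.png

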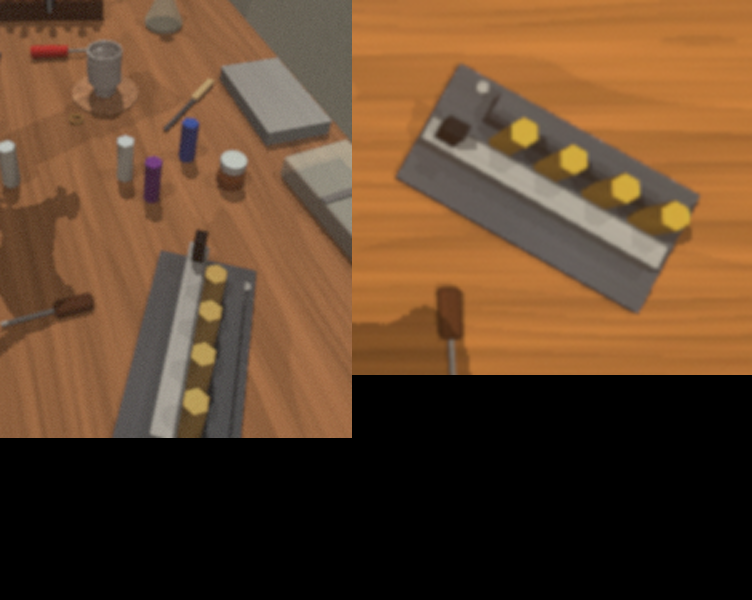

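The cups stand nested on the mat (side view, (104,70)) and all four blanks stand in the clamp with the jaw against them. I'll make one check of the jaw travel from above.

```bash
python3 -m inch '[[0,0,0,-18.7,2,-4,0],[0,0,0,-18.7,2,-4,0],[0,0,0,-18.7,2,-4,0],[0,0,0,-18.7,2,-4,0],[0,0,0,-18.7,2,-4,0],[0,0,0,-18.7,2,-4,0],[0,0,0,-18.7,2,-4,0],[0,0,0,-18.7,2,-4,0],[0,0,0,-18.7,2,-4,0],[0,0,0,-18.7,2,-4,0],[0,0,0,-18.7,2,-4,0],[0,0,0,-18.7,2,-4,0]]'
python3 -m inch '[[0,0,0,0,0,0,0],[0,0,0,0,0,0,0],[0,0,0,0,0,0,0]]' >/dev/null
python3 - <<'E'
from h import *
np.set_printoptions(precision=4,suppress=True)
wrist("w17"); B=(.39,.68,-.38,-.03); res=.0005
o=rect("w17",*B,.042,res); g=cv2.GaussianBlur(cv2.cvtColor(o,cv2.COLOR_BGR2HSV)[:,:,2].astype(np.float32),(0,0),1)
xs=np.arange(-.05,.0,.00025); ys=np.arange(-.09,.10,.002)  # clamp frame profile, median along y
W=np.array([[clampw(x,y) for y in ys] for x in xs]); U=((B[3]-W[:,:,1])/res).astype(np.float32); V=((B[1]-W[:,:,0])/res).astype(np.float32)
p=np.median(cv2.remap(g,U,V,1),axis=1); d=np.gradient(p)
i=np.argmax(d); k=np.argmin(np.where(xs>xs[i],d,0)); print("outer",xs[i]+.0396,"inner",xs[k]+.0176)
H,_=hexes("w17",*B,[clampw(.0016,y) for y in (-.075,-.025,.025,.075)],z=.087)
for h in H: print(inclamp(h),((h[2]-CA+30)%60)-30)
E
```

```text
time: 69.25
tool_pos: [0.4769, -0.2581, 0.3261]
ee_rot: [-2.219, -2.217, 0.0]
wrist_force: [0.3, 0.6, -0.1]
opening: 0.0855
gripper_force: 0.0
outer 0.0028500000000000122 inner 0.00310000000000003
[ 0.001  -0.0768] -1.1680700817295104
[ 0.0012 -0.0281] 0.7469290834775251
[0.0014 0.0232] -0.752681013158238
[0.0012 0.0718] -1.7885491973449774
```

Jaw travel is about 3 mm. The blanks are within 2° of square and near x = +1.2 mm, so everything is in tolerance.

```bash
python3 -c "
from rig import ctrl
print(ctrl.close_job())"
```

```text
the job is handed in; nothing more can be done
None
```

The job is handed in: all four blanks stand upright in the clamp, within 2° of square by camera, with the jaw shut on them at about 3 mm of travel, and the four empty cups are nested in one stack about 2 mm from the mat's centre; the hand-in returned no verdict.

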